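# Clamp a lever blank in the angle drilling fixture

## Robot

A 6-joint arm with a two-finger parallel gripper is mounted at the origin on the work surface. World frame = base frame: x ahead of the robot, y to its left, z up, the work surface at z = 0. Lengths are in m, angles in rad, forces in N, time in s.
With the tool pointing down it reaches from about 0.3 to 0.775 m from the base axis. Payload 14.6 kg.
Tool frame: the origin (TCP) lies at the very end of the fingers, on their centre line; the grasp point (between the pads) lies 19 mm behind it (ctrl.hold_point_z is the distance from the TCP to the grasp point, in m); x points along the fingers, y is the direction in which the jaws open and shut, and the axes are right-handed (so a half turn about x gives the same grasp; the last joint's range is limited). The gripper opens to 94 mm and grips with 3 to 60 N. Pads are 16 mm wide; open, the fingers measure 119 mm over their backs; the gripper's body (75 mm by 177 mm) begins 78 mm behind the grasp point.
Start: joints at [-1.325, 0.3, 1.521, -0, 1.321, -0.067], TCP at [0.169, -0.523, 0.205] pointing down, gripper open.
Joint ranges: [-3.03, 3.03], [-0.79, 2.21], [0.23, 2.52], [-1.04, 4.18], [0, 3.07], [-2.55, 2.55]. Speed limits (rad/s): [2.22, 2.22, 2.57, 3.14, 3.14, 3.14].

## Interface

Orientations are given as [roll, pitch, yaw] about the fixed x, y, z axes, in that order (R = Rz(yaw) Ry(pitch) Rx(roll)).
In Python, from station import get_obs, camera, ticket, ctrl gives the robot as it stands.
- The arm moves only by the tool step_arm, never from a script. Its argument "motion" is a list that holds one entry, the list of rows, each a list of 6 numbers: the shift along the tool's x, y, z in m, then the turn, a rotation vector about the tool's x, y, z in degrees. A call has 1 to 12 rows; each row shifts and turns the commanded pose from where the row before left it, along the tool's axes as they then stand; what a row does not reach is not made up. A row lasts 1/8 s, in which the tool goes at most 62.5 mm and 10.7 degrees, less where a joint would pass 70% of its speed; a pose out of reach is approached as far as the arm can. A call is refused whole if a number of a shift passes 0.0625 or a number of a turn 10.7, either way. A call with a gripper value outside its range is refused whole. "fingers" is the finger opening in m, from 0 to 0.094, set as the call begins (left out, the last holds). The fingers move at their own pace and stop on an object; "squeeze" is the grip in N (left out, the last holds). Time passes only in rows, so rows that do not move let the fingers close. It gives the time, the measured TCP pose, the force and the opening at its end, in the units of the state.
- get_obs(): the state, without advancing time (a new reading comes with each control period).
- camera(name): name is "side" or "top" or "wrist"; returns a dict with "pixels" (384x512x3 uint8, red, green, blue), "fx", "fy", "cx", "cy" (pixels), "extrinsics" (4x4, takes a point from world to camera coordinates); the wrist camera has in their place "T_tool_cam" (4x4, takes a point from camera to tool coordinates, whose origin is the TCP and whose axes are the tool frame's). Camera axes: x right, y up, looking along -z (the intrinsics and any distortion apply to the point x, -y, -z); pixel columns grow to the right and rows downward; lengths in m; the calibration is good to about 2 mm. A picture is of the moment at which its call begins: read the wrist's pose just before it. There is no depth.
- ticket.hand_in(): hands the job in, once; it reports no verdict.
The state is a dict: "time_s": time; "qpos": joint angles; "joint_vel": joint speeds; "tau": joint torques, N m; "ee_pos": TCP position; "eef_rot": TCP orientation; "force": force on the tool from outside, world axes, zero at the start; "moment": the same for the moment, N m; "grip_width": finger opening in m.
Only numpy, scipy, OpenCV 4.12 (cv2) and the standard library are available. Lean on these libraries where they do the work, as an engineer would, in place of code of your own. Each camera call takes 0.05 s, during which the arm holds its last target.

## Task

Load the lever blank (the flat aluminium piece with a round boss at one end) into the sloping drilling fixture and clamp it: see whether the toggle clamp is open or closed, open it if need be, set the blank down gently (do not drop it) flat on the sloping bed between the pins with its boss end downhill, against the lower stop, and let go of it; only then swing the clamp fully closed so that its pad presses on the flat end. Leave the plain bar and all other things where they are.

Things in the scene. Friction and masses are not known exactly. Their poses are not given: they have to be found in the camera images.
- blank: Lever blank (mm): aluminium bar 130 long (x) x 44 wide (y) x 18 thick (z) with a round boss, 44 diameter, on top at one end (axis at x = -43, its top 36 above the underside). Loose, 0.3-0.45 kg. Origin: centre of its underside; -x towards the boss, z up out of the boss side. Starts flat, boss up; may have swapped places with the plain bar. Centre of mass 9 mm from the origin towards the boss
- blank_boss (a point): Point on the boss axis, on the boss's flat top, 43 mm from the blank's origin along its -x and 36 mm above its underside; axes as the blank's
- nest: Bed of the fixed drilling fixture (mm): steel plate 205 x 120 on a grey stand, tilted 25 degrees, facing up and to the robot's near left; its yaw varies. Origin: on the bed's surface, 95 above the bench, where the blank's origin belongs; x uphill (ahead and right), y level (left), z out of the bed. Bed spans x = -82 to 123. A loaded blank's axes lie along the bed's; friction holds it on the slope
- stop (a point): Steel stop across the lower end of the bed, 14 mm high, 90 mm wide: this point is the middle of the foot of its uphill face, at x = -65 mm of the bed; axes as the bed's. The blank's boss end goes against that face
- pins (a point): Point on the bed amid four round-topped steel pins, 8 mm diameter, 11 mm high, at x = +-45, y = +-29 mm of the bed (50 mm clear between left and right pins); same as the bed's origin. The blank lies between them
- clamp (a joint): Toggle clamp: rigid L of arm and handle on a hinge, rad. 0 closed (arm downhill over the bed, handle square to the bed); 1.8 fully open (arm up and back, handle uphill). Positive turns about the bed's +y, handle top going away from the robot. An over-centre spring drives it to the nearer end, away from 0.9; starts at either end, rarely between. Takes 7 N at the grip. Closes to 0.03 on a blank
- clamp_grip (a point): Where to take the clamp handle: on the axis of its straight round black rubber grip, 18 mm diameter, 68 mm long, 85 mm from the hinge axis (the grip reaches from 55 to 123 mm). Its z axis points along the handle, away from the hinge; its y is the hinge axis
- clamp_pivot (a point): Centre of the clamp's hinge: at x = 100, y = 0, z = 45 mm of the bed, hinge axis along the bed's y; axes as the bed's. Clamp brackets on both sides of it reach 54 mm above the bed, 56 mm wide in all
- clamp_pad (a point): Centre of the underside of the round rubber clamp pad (20 mm diameter) under the end of the hold-down arm, which is 22 mm wide; closed, it is at x = 28, y = 0, z = 16 mm of the bed. The arm ends at 88 mm from the hinge
- bar: Plain flat aluminium bar 130 x 44 x 18 mm without a boss, loose; origin centre of underside, x along its length. Not to be used
- oil: White oil bottle, 54 mm diameter, 150 mm tall, loose; origin centre of underside
- screwdriver: Screwdriver lying on the bench, loose; x along its length
- wrench: Wrench lying on the bench, loose; x along its length
- brush: Brush lying on the bench, loose; x along its length
- gauge_case: Blue gauge case 100 x 170 x 35 mm, loose; origin centre of underside
Mind the look-alikes: they are no part of the job. Leave any blue or orange look-alike of the blank alone.

How it is judged:
On the way, in this order (a step that is already met when the one before it is completed fails the run):
1. the blank lies seated in the open fixture, let go of, with the clamp still open (x of blank in the frame of nest between -0.004 and 0.008 m and y of blank in the frame of nest between -0.006 and 0.006 m and z of blank in the frame of nest between -0.004 and 0.004 m and angle between the z axis of blank and the z axis of nest, either way round below 0.08 rad and angle between the x axis of blank and the x axis of nest, either way round below 0.12 rad and x of blank_boss in the frame of nest below 0 m and contact force between the fingers and blank below 0.3 N and value of joint clamp above 1.2 rad), for 0.2 s.
2. the clamp is closed on the blank (x of blank in the frame of nest between -0.004 and 0.008 m and y of blank in the frame of nest between -0.006 and 0.006 m and z of blank in the frame of nest between -0.004 and 0.004 m and angle between the z axis of blank and the z axis of nest, either way round below 0.08 rad and angle between the x axis of blank and the x axis of nest, either way round below 0.12 rad and x of blank_boss in the frame of nest below 0 m and value of joint clamp below 0.12 rad), for 0.2 s.
At the end, for the whole second after the job is handed in: Blank flat on the bed (5 deg), boss downhill, lined up (7 deg), its origin -4 to +8 mm from the bed's along the slope, 6 mm across, 4 mm in height, at rest and let go of; clamp closed on it (below 0.12 rad); no other loose thing moved over 30 mm (all of step 2 and contact force between the fingers and blank below 0.3 N and linear speed of blank below 0.02 m/s and distance of each of bar, oil, screwdriver, wrench, brush, gauge_case from where it was at the start of the episode below 0.03 m); the robot touches nothing.
It fails at once if a bystander is disturbed (moved more than 30 mm) (distance of any of bar, oil, screwdriver, wrench, brush, gauge_case from where it was at the start of the episode above 0.03 m).
It fails at once if the blank is dropped (falls faster than 0.5 m/s, out of the fingers) (contact force between the fingers and blank below 0.1 N and linear speed of blank above 0.5 m/s).
It also fails if it takes over 72 s, if anything falls off the work surface, if the arm or the gripper's body presses on something with over 40 N, if the wrist force passes 120 N, or if a joint passes its speed limit or range.

## Working session

There is one attempt and no reset: what is moved stays moved. The work goes in short steps, Python scripts to look and compute and a tool call to move; the robot and the scene stay as the last step left them, time stands still between calls to the robot, and variables do not carry over. Pictures are saved under pics/ and viewed, and the job is handed in when it is done.

Besides the shell and the picture viewer there is one more tool, called after "Emit:" by a JSON object that holds its "name" and its "arguments". step_arm: Moves the arm, as the interface text tells. Its arguments: {"type":"object","properties":{"motion":{"type":"array","items":{"type":"array","items":{"type":"array","items":{"type":"number"}}}},"fingers":{"type":"number"},"squeeze":{"type":"number"}},"required":["motion"]}

```bash
ls; mkdir -p pics; python3 - <<'E'
from station import get_obs,camera,ctrl
import cv2,pickle
print(get_obs(), ctrl.hold_point_z)
d={}
for n in ["side","top","wrist"]:
    c=camera(n); d[n]=c
    cv2.imwrite(f"pics/{n}0.png",c["pixels"][:,:,::-1])
    print(n,{k:v for k,v in c.items() if k!="pixels"})
pickle.dump(d,open("cams0.pkl","wb"))
E
```

```text
pics
{'time_s': 0.0, 'qpos': array([-1.32458480e+00,  3.00490274e-01,  1.52160345e+00,  1.13043981e-05,
        1.32068072e+00, -6.66076236e-02]), 'joint_vel': array([-0.00049437,  0.00041955, -0.00123395, -0.00047064, -0.00213774,
       -0.00037542]), 'tau': array([ 7.69855487e-04, -5.31806982e+01, -3.52738130e+01,  7.08738528e-02,
        2.43731408e-02, -6.63913033e-05]), 'ee_pos': array([ 0.16918891, -0.52304966,  0.20486635]), 'eef_rot': array([-1.64666877,  1.56961449,  1.80774023]), 'force': array([-0.99971402, -0.86269865, -0.03405815]), 'moment': array([0.05740958, 0.01028353, 0.0013969 ]), 'grip_width': 0.09407485070707927} 0.0188
side {'fx': 396.02186502408574, 'fy': 396.02186502408574, 'cx': 251.7341578344794, 'cy': 190.66223871568343, 'extrinsics': array([[ 0.97695354, -0.21342439,  0.00343759, -0.53187799],
       [ 0.13125316,  0.61335776,  0.77882275, -0.1549921 ],
       [-0.16832824, -0.76042244,  0.62723465, -1.30549719],
       [ 0.        ,  0.        ,  0.        ,  1.        ]])}
top {'fx': 494.5700132230042, 'fy': 494.5700132230042, 'cx': 255.07556351432586, 'cy': 193.7965292276194, 'extrinsics': array([[-2.76222202e-02, -9.99617382e-01,  1.45029982e-03,
        -6.12919745e-02],
       [ 9.90778256e-01, -2.71853868e-02,  1.32738095e-01,
        -5.28295537e-01],
       [-1.32647880e-01,  5.10344642e-03,  9.91150087e-01,
        -1.92991779e+00],
       [ 0.00000000e+00,  0.00000000e+00,  0.00000000e+00,
         1.00000000e+00]])}
wrist {'fx': 283.3724758025436, 'fy': 283.3724758025436, 'cx': 252.21998245979358, 'cy': 190.12260918177728, 'T_tool_cam': array([[-3.70620953e-04,  2.47820779e-01, -9.68805824e-01,
        -1.80394242e-01],
       [ 9.99999599e-01, -6.97881550e-04, -5.61072550e-04,
         1.29160317e-03],
       [-8.15157146e-04, -9.68805643e-01, -2.47820421e-01,
        -7.21054382e-02],
       [ 0.00000000e+00,  0.00000000e+00,  0.00000000e+00,
         1.00000000e+00]])}
```

View pics/side0.png

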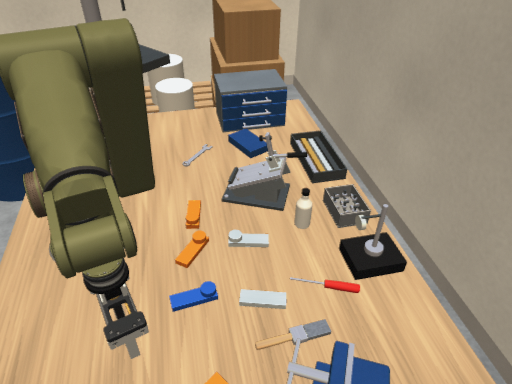

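View pics/top0.png

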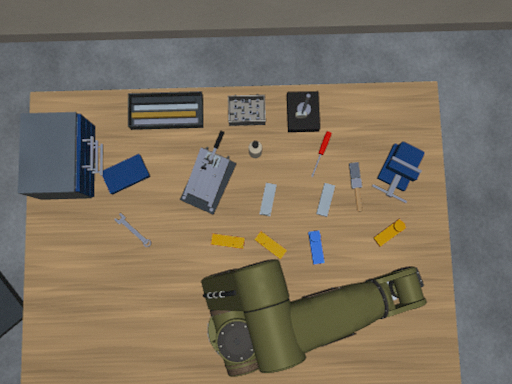

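View pics/wrist0.png

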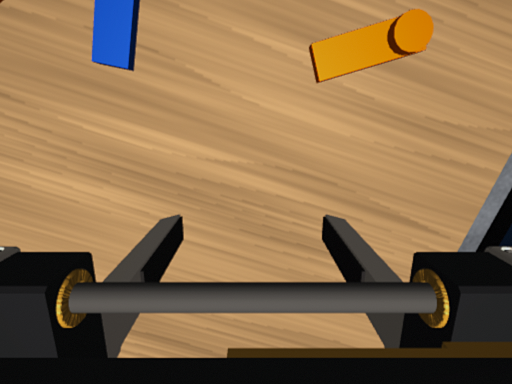

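Candidates in silver are the piece at side (248,239), which has a round feature at its left end, and the one at side (263,299), which looks plain. The blue and orange pieces are look-alikes. In the side view the clamp handle points uphill. I'll enlarge both areas.

```bash
python3 - <<'E'
import cv2
s=cv2.imread("pics/side0.png");t=cv2.imread("pics/top0.png")
cv2.imwrite("pics/c1.png",cv2.resize(s[120:320,210:330],None,fx=0.1*50,fy=5,interpolation=cv2.INTER_CUBIC)[:600] )
cv2.imwrite("pics/c2.png",cv2.resize(s[220:320,210:330],None,fx=6,fy=6,interpolation=cv2.INTER_CUBIC))
cv2.imwrite("pics/c3.png",cv2.resize(t[120:220,175:290],None,fx=6,fy=6,interpolation=cv2.INTER_CUBIC))
E
```

```text
(no output)
```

View pics/c1.png

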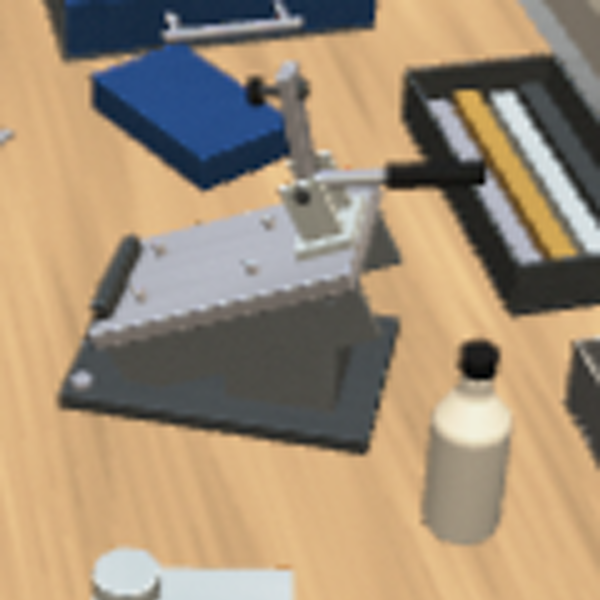

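View pics/c2.png

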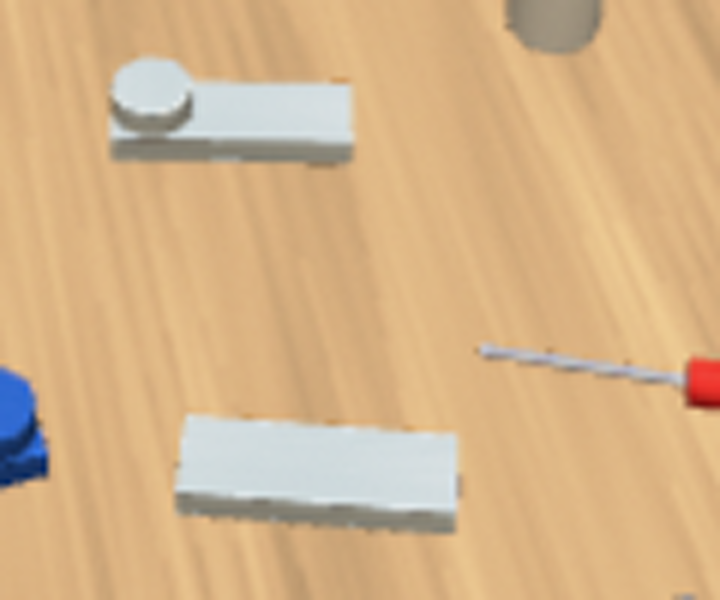

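View pics/c3.png

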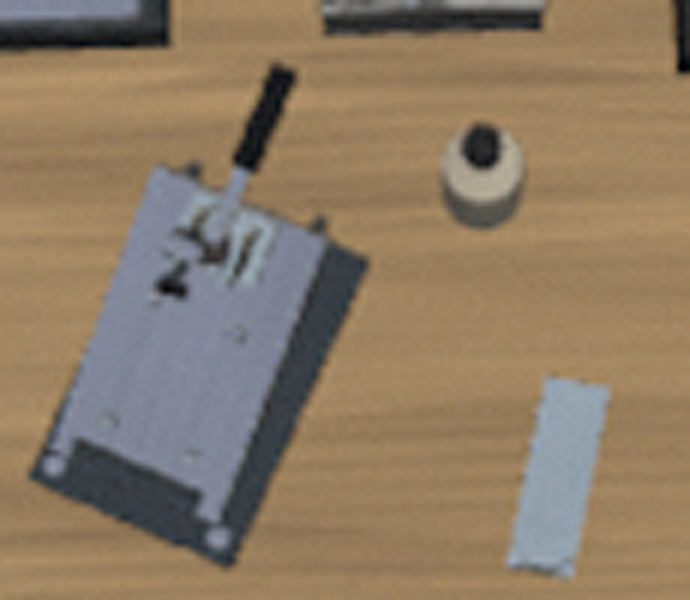

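The blank is the piece at side (248,239): it is silver with a round boss at its left (near) end. The one at (263,299) is the plain bar. The clamp is open, with the arm up and the handle uphill. Next I fit the poses.

```bash
cat > h.py <<'E'
import numpy as np,pickle
from scipy.spatial.transform import Rotation as R
from scipy.optimize import least_squares
def proj(c,P,T=None):
    E=c["extrinsics"] if T is None else T
    P=np.atleast_2d(P); q=P@E[:3,:3].T+E[:3,3]
    return np.c_[c["cx"]+c["fx"]*q[:,0]/-q[:,2], c["cy"]-c["fy"]*q[:,1]/-q[:,2]]
def nestR(yaw): # x uphill, tilt 25
    return R.from_euler('z',yaw).as_matrix()@R.from_euler('y',-np.deg2rad(25)).as_matrix()
def nestP(p,v): return np.atleast_2d(p)/1000@nestR(v[2]).T+[v[0],v[1],.095]
def blankP(p,v): return np.atleast_2d(p)/1000@R.from_euler('z',v[2]).as_matrix().T+[v[0],v[1],0]
def camT(c,obs):  # world->cam for wrist
    T=np.eye(4);T[:3,:3]=R.from_euler('xyz',obs["eef_rot"]).as_matrix();T[:3,3]=obs["ee_pos"]
    return np.linalg.inv(T@c["T_tool_cam"])
def fit(f,v0,obsl):
    def r(v): return np.concatenate([(proj(c,f([p],v),E)[0]-px)/w for c,E,p,px,w in obsl])
    s=least_squares(r,v0,loss='soft_l1'); return s.x,r(s.x).reshape(-1,2)
E
python3 - <<'E'
from h import *
d=pickle.load(open("cams0.pkl","rb"));S,T=d["side"],d["top"]
s=lambda x,y:np.array([x/5+210-.4,y/5+120-.4]); t=lambda x,y:np.array([x/6+175-.4,y/6+120-.4]); s2=lambda x,y:np.array([x/6+210-.4,y/6+220-.4])
o=[(S,None,p,s(*q),1) for p,q in [((-45,-29,9),(140,295)),((-45,29,9),(158,250)),((45,-29,9),(251,268)),((45,29,9),(268,222))]]
o+=[(T,None,p,t(*q),1) for p,q in [((-45,29,9),(112,420)),((-45,-29,9),(193,457)),((45,-29,9),(237,335)),((123,60,0),(157,168))]]
v,r=fit(nestP,[.6,.1,-.4],o);print("nest",v,np.rad2deg(v[2]));print(r.round(1))
o=[(S,None,p,s2(*q),1) for p,q in [((65,22,18),(352,85)),((65,-22,18),(352,148)),((65,-22,0),(352,162)),((-65,-22,0),(110,160)),((-43,0,36),(151,90))]]
o+=[(T,None,p,t(*q),1) for p,q in [((65,22,18),(547,378)),((65,-22,18),(610,388)),((-65,-22,0),(573,577)),((-65,22,0),(508,565))]]
v,r=fit(blankP,[.5,-.1,-.1],o);print("blank",v,np.rad2deg(v[2]));print(r.round(1))
E
```

```text
nest [ 0.56854842  0.11751442 -0.43506885] -24.92760876990893
[[-0.1 -0.7]
 [ 0.2 -0.9]
 [ 0.1 -0.8]
 [-0.  -0.9]
 [ 0.3  0.6]
 [ 0.4  0.4]
 [ 0.9 -0.1]
 [ 0.2 -0.3]]
blank [ 0.50539228 -0.12757576 -0.2336799 ] -13.388872146639748
[[ 0.1 -0.4]
 [ 0.3 -1.1]
 [ 0.1  0.5]
 [ 0.1  0.1]
 [ 0.2 -0.9]
 [ 0.3 -0.2]
 [ 0.5  0.4]
 [ 0.   0.8]
 [ 0.1  0.6]]
```

```bash
cat >> h.py <<'E'
def toolR(kind,yaw,flip=1,tilt=0):
    # tool x down (or -bed normal), z = flip*uphill/x dir
    B=R.from_euler('z',yaw).as_matrix() if kind=='b' else nestR(yaw)
    x=-B[:,2]; z=flip*B[:,0]; y=np.cross(z,x); return np.c_[x,y,z]
def rel(pos,Rt,obs=None):
    from station import get_obs
    o=obs or get_obs(); R0=R.from_euler('xyz',o["eef_rot"]).as_matrix()
    rv=np.rad2deg(R.from_matrix(R0.T@Rt).as_rotvec())
    d=np.array(pos)-o["ee_pos"]
    print("turn deg",rv.round(2),"| shift mm in cur axes",(R0.T@d*1e3).round(1),"| after turn",(Rt.T@d*1e3).round(1))
E
python3 - <<'E'
from h import *
from station import get_obs
o=get_obs();print(R.from_euler('xyz',o["eef_rot"]).as_matrix().round(3))
v=[.5054,-.1276,-.2337]
for f in (1,-1):
    rel(blankP([-8,0,150],v)[0],toolR('b',v[2],f))
    n=[.5685,.1175,-.4351]; rel(nestP([-8,0,150],n)[0],toolR('n',n[2],f))
E
```

```text
[[-0.     0.308 -0.951]
 [ 0.001 -0.951 -0.308]
 [-1.    -0.001 -0.   ]]
turn deg [-1.4869e+02 -7.0000e-02  1.0000e-02] | shift mm in cur axes [  55.3 -277.  -434.8] | after turn [ 55.  462.6 227.5]
turn deg [-134.46  -11.76   29.83] | shift mm in cur axes [ -22.  -534.7 -525.3] | after turn [-11.4 749.2  29. ]
turn deg [3.131e+01 1.000e-02 5.000e-02] | shift mm in cur axes [  55.3 -277.  -434.8] | after turn [  55.  -462.6 -227.5]
turn deg [42.14 23.83  9.4 ] | shift mm in cur axes [ -22.  -534.7 -525.3] | after turn [ -11.4 -749.2  -29. ]
```

Emit:
{"name": "step_arm", "arguments": {"motion": [[[0, 0, 0, 10.45, 0, 0], [0, 0, 0, 10.45, 0, 0], [0, 0, 0, 10.4, 0, 0], [0, -0.0514, -0.0253, 0, 0, 0], [0, -0.0514, -0.0253, 0, 0, 0], [0, -0.0514, -0.0253, 0, 0, 0], [0, -0.0514, -0.0253, 0, 0, 0], [0, -0.0514, -0.0253, 0, 0, 0], [0, -0.0514, -0.0253, 0, 0, 0], [0, -0.0514, -0.0253, 0, 0, 0], [0, -0.0514, -0.0252, 0, 0, 0], [0, -0.0514, -0.0252, 0, 0, 0]]], "fingers": 0.08}}

```text
time_s: 1.65
ee_pos: [0.4985, -0.1242, 0.2054]
eef_rot: [0.611, 1.571, -2.764]
force: [0.3, -1.4, -0.8]
grip_width: 0.08
```

Emit:
{"name": "step_arm", "arguments": {"motion": [[[0, 0, 0, 0, 0, 0], [0, 0, 0, 0, 0, 0]]]}}

```text
time_s: 1.9
ee_pos: [0.4973, -0.1261, 0.2052]
eef_rot: [0.129, 1.57, 3.037]
force: [0.1, 0.2, 0.1]
grip_width: 0.0801
```

```bash
cat > look.py <<'E'
import sys,cv2,pickle
from station import get_obs,camera
n,tag=sys.argv[1:3]
o=get_obs();c=camera(n);c["obs"]=o;pickle.dump(c,open(f"{tag}.pkl","wb"))
p=c["pixels"][:,:,::-1]
if len(sys.argv)>3:
    x,y,w,h,s=map(float,sys.argv[3:]);p=p[int(y):int(y+h),int(x):int(x+w)]
    p=cv2.resize(p,None,fx=s,fy=s,interpolation=cv2.INTER_CUBIC)
cv2.imwrite(f"pics/{tag}.png",p);print(o["time_s"],o["ee_pos"],o["qpos"].round(2),o["grip_width"])
E
python3 look.py wrist w1 0 0 512 384 1.5; python3 -c "
from h import *
v=[.5054,-.1276,-.2337];rel(blankP([-8,0,3],v)[0],toolR('b',v[2],-1))"
```

```text
1.9 [ 0.49727148 -0.1260758   0.20515464] [-0.32  0.22  1.62 -0.    1.3   1.48] 0.08006591801473925
turn deg [-0.03  0.03 -0.01] | shift mm in cur axes [202.3  -0.9  -0.4] | after turn [202.3  -0.9  -0.3]
```

View pics/w1.png

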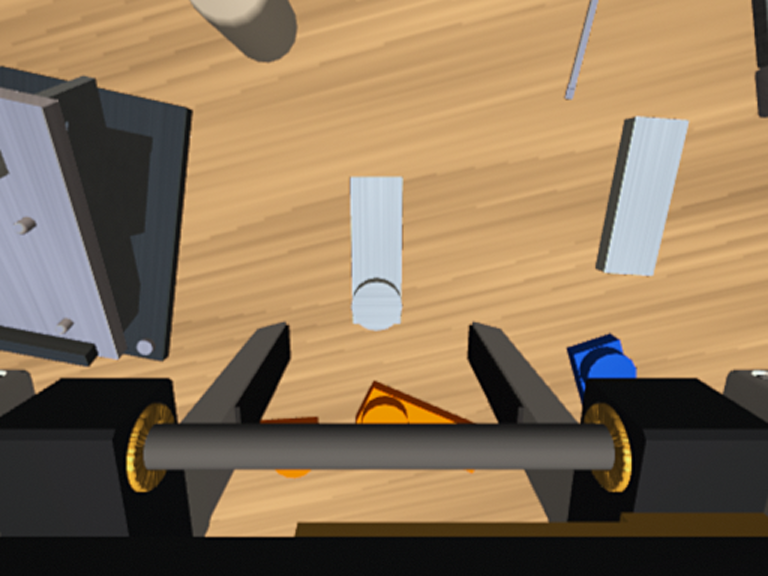

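The wrist view shows the blank centred between the fingers. Its flat end is at (350..403,177), its boss centre at (377,303), and the plain bar is well to the right. I'll refine the pose with those points.

```bash
python3 - <<'E'
from h import *
c=pickle.load(open("w1.pkl","rb"));E=camT(c,c["obs"])
q=lambda x,y:np.array([x/1.5-.17,y/1.5-.17])
o=[(c,E,p,q(*x),1) for p,x in [((65,22,18),(350,177)),((65,-22,18),(403,177)),((-43,0,36),(377,304)),((-43,22,36),(352.5,304)),((-43,-22,36),(401.5,304))]]
v,r=fit(blankP,[.5,-.1,-.1],o);print("blank",v,np.rad2deg(v[2]));print(r.round(1))
rel(blankP([-8,0,3],v)[0],toolR('b',v[2],-1))
E
```

```text
blank [ 0.50600364 -0.12769877 -0.22893936] -13.117258894872949
[[ 0.1 -1.1]
 [-0.1 -1.3]
 [-0.   0.7]
 [-0.7  0.8]
 [ 0.7  0.6]]
turn deg [-0.3   0.03 -0.01] | shift mm in cur axes [202.3  -0.9  -1. ] | after turn [202.3  -0.9  -0.9]
```

Emit:
{"name": "step_arm", "arguments": {"motion": [[[0.045, -0.0009, -0.001, 0, 0, 0], [0.045, 0, 0, 0, 0, 0], [0.045, 0, 0, 0, 0, 0], [0.03, 0, 0, 0, 0, 0], [0.02, 0, 0, 0, 0, 0], [0.01, 0, 0, 0, 0, 0], [0.007, 0, 0, 0, 0, 0], [0, 0, 0, 0, 0, 0], [0, 0, 0, 0, 0, 0]]]}}

```text
time_s: 3.08
ee_pos: [0.4991, -0.1254, 0.0041]
eef_rot: [3.044, 1.57, -0.331]
force: [0.1, 0.7, 0.5]
grip_width: 0.0802
```

Emit:
{"name": "step_arm", "arguments": {"motion": [[[0, 0, 0, 0, 0, 0], [0, 0, 0, 0, 0, 0], [0, 0, 0, 0, 0, 0], [0, 0, 0, 0, 0, 0], [0, 0, 0, 0, 0, 0], [0, 0, 0, 0, 0, 0]]], "fingers": 0.03, "squeeze": 35}}

```text
time_s: 3.82
ee_pos: [0.4988, -0.1252, 0.0035]
eef_rot: [-1.151, 1.571, 1.757]
force: [-0.5, 0.7, 0.2]
grip_width: 0.0436
```

```bash
python3 look.py wrist w2 
```

```text
3.825 [ 0.49878006 -0.12519288  0.0034641 ] [-0.32  0.49  1.79  0.    0.86  1.49] 0.04357802359405512
```

View pics/w2.png

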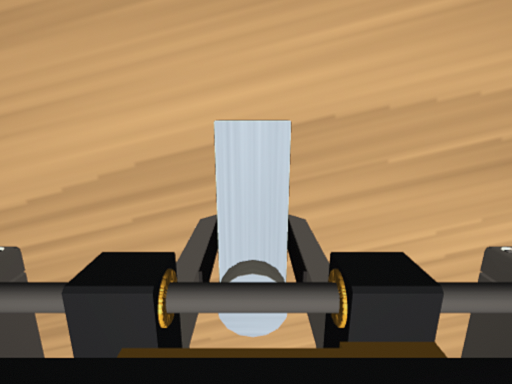

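```bash
python3 - <<'E'
from h import *
c=pickle.load(open("w2.pkl","rb"));E=camT(c,c["obs"])
o=[(c,E,p,np.array(x),1) for p,x in [((65,22,18),(214.5,120)),((65,-22,18),(291.5,120)),((-43,0,36),(253,304))]]
v,r=fit(blankP,[.5,-.1,-.1],o);print("blank",v);print(r.round(1))
T=R.from_euler('xyz',c["obs"]["eef_rot"]).as_matrix()
print("blank origin in tool mm",T.T@(np.array([v[0],v[1],0])-c["obs"]["ee_pos"])*1e3)
E
```

```text
blank [ 0.50488026 -0.12819909 -0.23245293]
[[-0.2 -0.3]
 [ 0.2 -0.3]
 [-0.   1.1]]
blank origin in tool mm [ 3.46370469  1.51354559 -6.63036608]
```

Emit:
{"name": "step_arm", "arguments": {"motion": [[[-0.01, 0, 0, 0, 0, 0], [-0.025, 0, 0, 0, 0, 0], [-0.04, 0, 0, 0, 0, 0], [-0.045, 0, 0, 0, 0, 0], [-0.045, 0, 0, 0, 0, 0], [-0.045, 0, 0, 0, 0, 0], [-0.03, 0, 0, 0, 0, 0], [-0.01, 0, 0, 0, 0, 0], [0, 0, 0, 0, 0, 0]]]}}

```text
time_s: 5.0
ee_pos: [0.4986, -0.1252, 0.2531]
eef_rot: [-0.034, 1.57, 2.874]
force: [-0.6, -1.0, -3.7]
grip_width: 0.0439
```

```bash
python3 look.py wrist w3;  python3 - <<'E'
from h import *
n=[.5685,.1175,-.4351]; 
for h in (3,120): rel(nestP([-8,0,h],n)[0],toolR('n',n[2],-1))
E
```

```text
5.0 [ 0.49861204 -0.12520222  0.25307215] [-0.32  0.19  1.55 -0.    1.4   1.49] 0.043943423028630725
turn deg [11.37 25.01  2.52] | shift mm in cur axes [ 158.  -253.9   -4. ] | after turn [ 123.2 -249.6  109.6]
turn deg [11.37 25.01  2.52] | shift mm in cur axes [  52.  -263.9   44.7] | after turn [   6.2 -249.6  109.6]
```

View pics/w3.png

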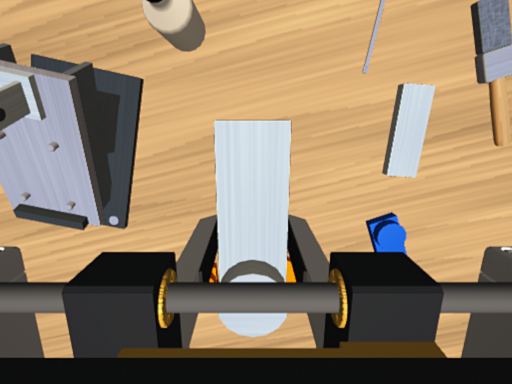

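```bash
python3 - <<'E'
import cv2
p=cv2.imread("pics/w3.png")[40:240,0:150];cv2.imwrite("pics/w3c.png",cv2.resize(p,None,fx=3,fy=3,interpolation=cv2.INTER_CUBIC))
E
```

```text
(no output)
```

View pics/w3c.png

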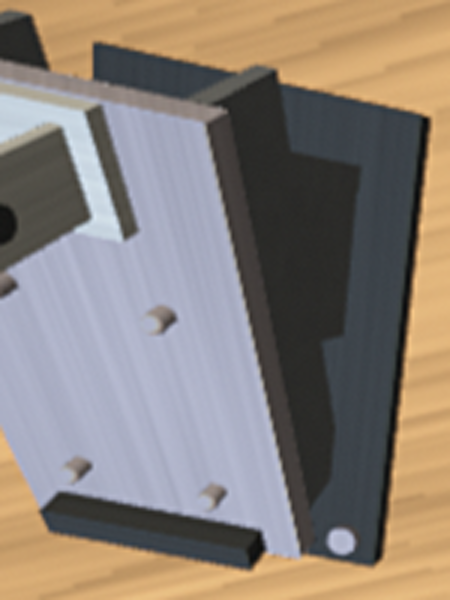

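```bash
python3 - <<'E'
from h import *
c=pickle.load(open("w3.pkl","rb"));E=camT(c,c["obs"])
q=lambda x,y:np.array([x/3-.3,y/3+40-.3])
W=[(c,E,p,q(*x),1) for p,x in [((45,-29,10),(152,322)),((-45,29,10),(72,470)),((-45,-29,10),(207,499)),((123,-60,0),(207,121)),((-82,-60,0),(301,555)),((-65,45,14),(58,492)),((-65,-45,14),(265,532))]]
v,r=fit(nestP,[.57,.11,-.43],W);print("wrist",v);print(r.round(1))
d=pickle.load(open("cams0.pkl","rb"));S,T=d["side"],d["top"]
s=lambda x,y:np.array([x/5+210-.4,y/5+120-.4]); t=lambda x,y:np.array([x/6+175-.4,y/6+120-.4])
o=[(S,None,p,s(*q),1) for p,q in [((-45,-29,9),(140,295)),((-45,29,9),(158,250)),((45,-29,9),(251,268)),((45,29,9),(268,222))]]
o+=[(T,None,p,t(*q),1) for p,q in [((-45,29,9),(112,420)),((-45,-29,9),(193,457)),((45,-29,9),(237,335)),((123,60,0),(157,168))]]
v,r=fit(nestP,[.57,.11,-.43],W+o);print("all",v);print(r.round(1))
E
```

```text
wrist [ 0.56943325  0.11886705 -0.44059732]
[[ 0.5 -0.6]
 [-0.6  0.6]
 [ 0.4 -0.1]
 [ 0.7 -2.3]
 [ 1.4 -0.2]
 [-5.7  4.1]
 [-5.2  4.2]]
all [ 0.56928721  0.11873239 -0.43951757]
[[ 0.7 -0.6]
 [-0.4  0.7]
 [ 0.5 -0. ]
 [ 0.8 -2.2]
 [ 1.6 -0.2]
 [-5.5  4.2]
 [-5.   4.2]
 [ 0.  -0.9]
 [ 0.3 -1.1]
 [ 0.2 -1. ]
 [ 0.1 -1.1]
 [-0.1  0.4]
 [ 0.   0.2]
 [ 0.6 -0.2]
 [ 0.  -0.5]]
```

```bash
python3 - <<'E'
from h import *
n=[.5693,.1187,-.4395]; rel(nestP([-5,0,100],n)[0],toolR('n',n[2],-1))
E
```

```text
turn deg [11.62 25.    2.57] | shift mm in cur axes [  68.9 -263.2   33.1] | after turn [  25.8 -250.8  107.4]
```

Emit:
{"name": "step_arm", "arguments": {"motion": [[[0, 0, 0, 2.32, 5, 0.514], [0, 0, 0, 2.32, 5, 0.514], [0, 0, 0, 2.32, 5, 0.514], [0, 0, 0, 2.32, 5, 0.514], [0, 0, 0, 2.34, 5, 0.514], [0, 0, 0.0374, 0, 0, 0], [0, 0, 0.04, 0, 0, 0], [0, 0, 0.03, 0, 0, 0], [0, -0.02, 0, 0, 0, 0], [0, -0.04, 0, 0, 0, 0], [0, -0.04, 0, 0, 0, 0], [0, -0.04, 0, 0, 0, 0]]]}}

```text
time_s: 6.55
ee_pos: [0.47, 0.0441, 0.2065]
eef_rot: [3.139, 1.135, -0.441]
force: [0.7, -0.6, -2.9]
grip_width: 0.0436
```

Emit:
{"name": "step_arm", "arguments": {"motion": [[[0, -0.04, 0, 0, 0, 0], [0, -0.04, 0, 0, 0, 0], [0, -0.02, 0, 0, 0, 0], [0, -0.0108, 0, 0, 0, 0], [0, 0, 0, 0, 0, 0], [0, 0, 0, 0, 0, 0]]]}}

```text
time_s: 7.3
ee_pos: [0.5172, 0.1422, 0.208]
eef_rot: [-3.141, 1.133, -0.44]
force: [0.0, 0.4, -3.4]
grip_width: 0.0436
```

```bash
python3 look.py wrist w4 0 0 512 384 1.5;python3 look.py side s4 190 100 150 130 5;  python3 - <<'E'
from h import *
n=[.5693,.1187,-.4395]; rel(nestP([-5,0,3],n)[0],toolR('n',n[2],-1))
E
```

```text
7.3 [0.51721636 0.14224977 0.20796126] [ 0.35  0.11  1.81 -0.38  0.94  2.55] 0.043566641460558796
7.35 [0.51726371 0.14229456 0.20808543] [ 0.35  0.11  1.81 -0.38  0.94  2.55] 0.04369210505895753
turn deg [-0.06 -0.1  -0.  ] | shift mm in cur axes [123.7  -0.7   1.3] | after turn [123.7  -0.7   1.1]
```

View pics/w4.png

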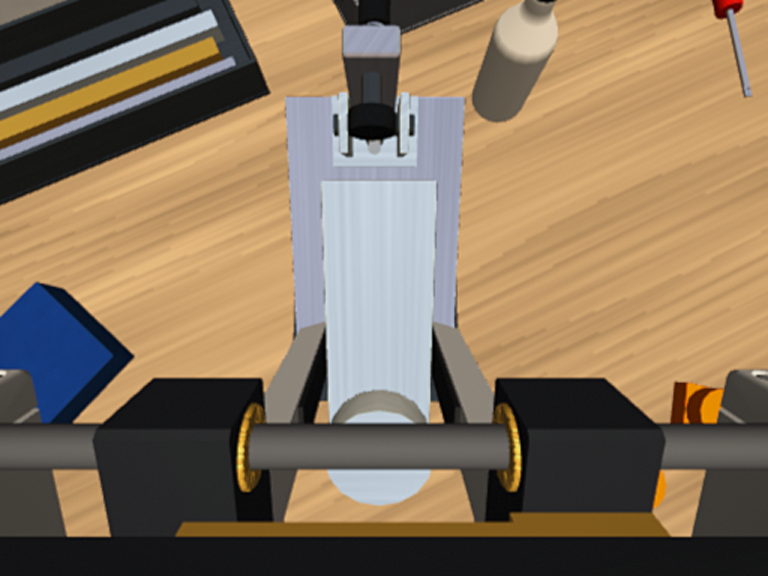

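View pics/s4.png

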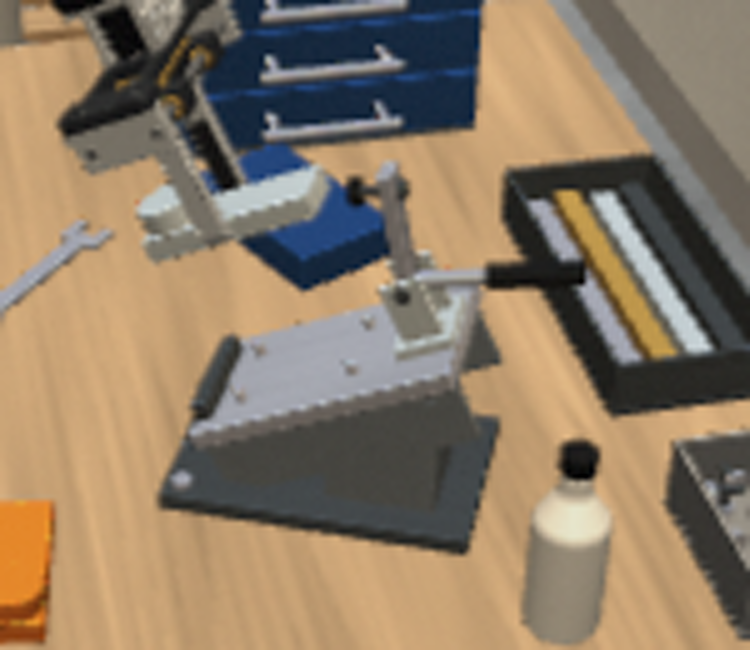

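```bash
python3 -c "
from station import get_obs
o=get_obs();print(o['qpos'],o['joint_vel'].round(4),o['ee_pos'])"
```

```text
[ 0.35275582  0.11013633  1.80504416 -0.38191258  0.94455491  2.54567386] [ 0.0047  0.0024 -0.0048 -0.0024  0.0022  0.0024] [0.51731772 0.14236795 0.20816242]
```

```bash
cat > kin.py <<'E'
from h import *
def rz(a):return R.from_euler('z',a).as_matrix()
def ry(a):return R.from_euler('y',a).as_matrix()
def Rf(q): return rz(q[0])@ry(q[1]+q[2])@rz(q[3])@ry(q[4])@rz(q[5])
def pos(q,p):
    d1,a1,L2,e,L3,L6=p
    b=np.array([0,0,d1])+rz(q[0])@(np.array([a1,0,0])+ry(q[1])@[0,0,L2]+ry(q[1]+q[2])@[e,0,L3])
    return b+Rf(q)@[0,0,L6]
import glob
obs=[pickle.load(open(f,"rb"))["obs"] for f in sorted(glob.glob("[ws][0-9].pkl"))]
from station import get_obs
obs.append(get_obs())
C=Rf(obs[0]["qpos"]).T@R.from_euler('xyz',obs[0]["eef_rot"]).as_matrix()
p=least_squares(lambda p:np.concatenate([pos(o["qpos"],p)-o["ee_pos"] for o in obs]),[.4,0,.4,0,.4,.3]).x
def ik(P,Rt,q0):
    f=lambda q:np.r_[(pos(q,p)-P)*10,R.from_matrix((Rf(q)@C).T@Rt).as_rotvec()]
    s=least_squares(f,q0);return s.x,abs(s.fun).max()
if __name__=="__main__":
    print(p,[np.abs(pos(o["qpos"],p)-o["ee_pos"]).max().round(5) for o in obs])
    print([np.abs(Rf(o["qpos"])@C-R.from_euler('xyz',o["eef_rot"]).as_matrix()).max().round(4) for o in obs])
    n=[.5693,.1187,-.4395];Rt=toolR('n',n[2],-1);q=obs[-1]["qpos"]
    for P in [(-7,0,126),(-7,0,60),(-7,0,3),(-5,0,3),(-5,0,120),(60,0,160),(195,0,130),(195,0,5),(100,0,120)]:
        q,e=ik(nestP(P,n)[0],Rt,q);print(P,q.round(3),e.round(4))
E
python3 kin.py
```

```text
[ 0.18934908  0.02141039  0.24274657 -0.06884155  0.4396645   0.16145765] [np.float64(0.00739), np.float64(0.03603), np.float64(0.03526), np.float64(0.03427), np.float64(0.00739), np.float64(0.00739)]
[np.float64(0.0), np.float64(0.0), np.float64(0.0), np.float64(0.0), np.float64(0.0), np.float64(0.0)]
(-7, 0, 126) [ 0.365  0.107  1.795 -0.38   0.961  2.551] 0.0
(-7, 0, 60) [ 0.325  0.245  1.782 -0.407  0.832  2.568] 0.0
(-7, 0, 3) [ 0.293  0.387  1.739 -0.437  0.731  2.589] 0.0
(-5, 0, 3) [ 0.291  0.39   1.732 -0.435  0.733  2.585] 0.0
(-5, 0, 120) [ 0.358  0.123  1.789 -0.381  0.95   2.548] 0.0
(60, 0, 160) [ 0.3    0.218  1.541 -0.33   1.074  2.423] 0.0
(195, 0, 130) [ 0.154  0.747  0.812 -0.254  1.224  2.207] 0.0
(195, 0, 5) [ 0.11   0.992  0.72  -0.255  1.065  2.203] 0.0
(100, 0, 120) [ 0.236  0.394  1.379 -0.311  1.041  2.36 ] 0.0
```

```bash
python3 - <<'E'
s=open("kin.py").read()
s=s.replace("d1,a1,L2,e,L3,L6=p","d1,a1,L2,e,L3,L6,c=p").replace("ry(q[1])@[0,0,L2]","ry(q[1])@[c,0,L2]")
s=s.replace("[.4,0,.4,0,.4,.3]).x","[.4,0,.4,0,.4,.3,0]).x").replace("obs=[","obs=[pickle.load(open('o0.pkl','rb'))]+[")
open("kin.py","w").write(s)
import pickle,numpy as np
pickle.dump({"qpos":np.array([-1.32458480e+00,3.00490274e-01,1.52160345e+00,1.13043981e-05,1.32068072e+00,-6.66076236e-02]),"ee_pos":np.array([0.16918891,-0.52304966,0.20486635]),"eef_rot":np.array([-1.64666877,1.56961449,1.80774023])},open("o0.pkl","wb"))
E
python3 kin.py
```

```text
[ 0.1891776  -0.0100156   0.26420113 -0.04057902  0.39400722  0.15462053
  0.08402391] [np.float64(0.03758), np.float64(0.00198), np.float64(0.03719), np.float64(0.03518), np.float64(0.03596), np.float64(0.00197), np.float64(0.00198)]
[np.float64(0.0), np.float64(0.0), np.float64(0.0), np.float64(0.0), np.float64(0.0), np.float64(0.0), np.float64(0.0)]
(-7, 0, 126) [ 0.36   0.113  1.805 -0.383  0.946  2.553] 0.0
(-7, 0, 60) [ 0.321  0.247  1.782 -0.406  0.828  2.565] 0.0
(-7, 0, 3) [ 0.289  0.382  1.73  -0.429  0.742  2.576] 0.0
(-5, 0, 3) [ 0.287  0.385  1.723 -0.427  0.745  2.571] 0.0
(-5, 0, 120) [ 0.354  0.128  1.798 -0.383  0.936  2.55 ] 0.0
(60, 0, 160) [ 0.296  0.203  1.534 -0.325  1.093  2.412] 0.0
(195, 0, 130) [ 0.151  0.895  0.411 -0.24   1.424  2.142] 0.0394
(195, 0, 5) [ 0.106  1.075  0.411 -0.233  1.185  2.141] 0.0847
(100, 0, 120) [ 0.233  0.379  1.339 -0.301  1.093  2.337] 0.0
```

```bash
sed -i 's/L6,c=p/L6,c,yo=p/; s/np.array(\[a1,0,0\])/np.array([a1,yo,0])/; s/.3,0\]).x/.3,0,.03]).x/' kin.py; python3 kin.py
```

```text
[ 2.21200000e-01  7.41011127e-10  4.24200000e-01  4.08999988e-02
  4.47500005e-01  2.70634999e-01 -5.22416016e-09  3.65999997e-02] [np.float64(0.0), np.float64(0.0), np.float64(0.0), np.float64(0.0), np.float64(0.0), np.float64(0.0), np.float64(0.0)]
[np.float64(0.0), np.float64(0.0), np.float64(0.0), np.float64(0.0), np.float64(0.0), np.float64(0.0), np.float64(0.0)]
(-7, 0, 126) [ 0.357  0.11   1.809 -0.383  0.943  2.55 ] 0.0
(-7, 0, 60) [ 0.315  0.223  1.829 -0.413  0.806  2.57 ] 0.0
(-7, 0, 3) [ 0.281  0.332  1.826 -0.449  0.697  2.597] 0.0
(-5, 0, 3) [ 0.279  0.334  1.822 -0.447  0.699  2.592] 0.0
(-5, 0, 120) [ 0.35   0.121  1.808 -0.383  0.931  2.548] 0.0
(60, 0, 160) [ 0.289  0.129  1.647 -0.329  1.055  2.418] 0.0
(195, 0, 130) [ 0.136  0.347  1.311 -0.258  1.124  2.215] 0.0
(195, 0, 5) [ 0.09   0.52   1.329 -0.27   0.928  2.223] 0.0
(100, 0, 120) [ 0.221  0.23   1.574 -0.312  1.008  2.355] 0.0
```

The new finding is that q6 would pass its 2.55 limit at the bed with this grasp (the fitted kinematics predict 2.59). I'll put the blank back on the bench where it was and regrasp it with the gripper turned half a turn, which gives q6 ≈ -0.55.

Emit:
{"name": "step_arm", "arguments": {"motion": [[[0, 0.02, 0, 0, 0, 0], [0, 0.04, 0, 0, 0, 0], [0, 0.04, 0, 0, 0, 0], [0, 0.04, 0, 0, 0, 0], [0, 0.04, 0, 0, 0, 0], [0, 0.04, 0, 0, 0, 0], [0, 0.0308, 0, 0, 0, 0], [0, 0, -0.03, 0, 0, 0], [0, 0, -0.0374, 0, 0, 0], [0, 0, -0.04, 0, 0, 0], [0, 0, 0, -2.34, -5, -0.514], [0, 0, 0, -2.32, -5, -0.514]]]}}

```text
time_s: 8.9
ee_pos: [0.4985, -0.1257, 0.2537]
eef_rot: [3.1, 1.31, -0.397]
force: [-0.2, 0.0, -3.2]
grip_width: 0.0439
```

Emit:
{"name": "step_arm", "arguments": {"motion": [[[0, 0, 0, -2.32, -5, -0.514], [0, 0, 0, -2.32, -5, -0.514], [0, 0, 0, -2.32, -5, -0.514], [0, 0, 0, 0, 0, 0], [0, 0, 0, 0, 0, 0]]]}}

```text
time_s: 9.52
ee_pos: [0.4986, -0.1254, 0.2534]
eef_rot: [2.991, 1.569, -0.386]
force: [0.3, -0.1, -2.7]
grip_width: 0.0438
```

```bash
python3 -c "
from h import *
v=[.506,-.1276,-.2315];rel([.4988,-.1252,.0035],toolR('b',v[2],-1))"
```

```text
turn deg [-0.18 -0.11 -0.02] | shift mm in cur axes [249.9  -0.3   0.3] | after turn [ 2.499e+02 -2.000e-01 -2.000e-01]
```

Emit:
{"name": "step_arm", "arguments": {"motion": [[[0.03, 0, 0, 0, 0, 0], [0.045, 0, 0, 0, 0, 0], [0.045, 0, 0, 0, 0, 0], [0.045, 0, 0, 0, 0, 0], [0.04, 0, 0, 0, 0, 0], [0.025, 0, 0, 0, 0, 0], [0.01, 0, 0, 0, 0, 0], [0.004, 0, 0, 0, 0, 0], [0.003, 0, 0, 0, 0, 0], [0.002, 0, 0, 0, 0, 0], [0, 0, 0, 0, 0, 0], [0, 0, 0, 0, 0, 0]]]}}

```text
time_s: 11.02
ee_pos: [0.4989, -0.1253, 0.0047]
eef_rot: [3.085, 1.57, -0.29]
force: [-0.0, 0.2, -3.0]
grip_width: 0.0438
```

Emit:
{"name": "step_arm", "arguments": {"motion": [[[0.001, 0, 0, 0, 0, 0], [0, 0, 0, 0, 0, 0], [0, 0, 0, 0, 0, 0]]]}}

```text
time_s: 11.4
ee_pos: [0.4989, -0.1253, 0.0035]
eef_rot: [2.982, 1.571, -0.393]
force: [0.0, -0.1, -1.7]
grip_width: 0.0436
```

Nearly in contact, so I open the fingers, retreat and turn half a turn back (q6 goes 1.49 → -1.65; a positive turn raised q6 before, so this one is negative).

Emit:
{"name": "step_arm", "arguments": {"motion": [[[0.0006, 0, 0, 0, 0, 0], [0, 0, 0, 0, 0, 0]]]}}

```text
time_s: 11.65
ee_pos: [0.4989, -0.1253, 0.0034]
eef_rot: [3.07, 1.571, -0.305]
force: [-4.2, 1.1, 6.9]
grip_width: 0.0436
```

Emit:
{"name": "step_arm", "arguments": {"motion": [[[0, 0, 0, 0, 0, 0], [0, 0, 0, 0, 0, 0], [0, 0, 0, 0, 0, 0], [-0.02, 0, 0, 0, 0, 0], [-0.05, 0, 0, 0, 0, 0], [-0.06, 0, 0, 0, 0, 0], [-0.05, 0, 0, 0, 0, 0], [0, 0, 0, -10.6, 0, 0], [0, 0, 0, -10.6, 0, 0], [0, 0, 0, -10.6, 0, 0], [0, 0, 0, -10.6, 0, 0], [0, 0, 0, -10.6, 0, 0]]], "fingers": 0.08}}

```text
time_s: 13.15
ee_pos: [0.4988, -0.1252, 0.1828]
eef_rot: [-0.98, 1.571, 2.859]
force: [-0.6, -1.4, -0.2]
grip_width: 0.0799
```

Emit:
{"name": "step_arm", "arguments": {"motion": [[[0, 0, 0, -10.6, 0, 0], [0, 0, 0, -10.6, 0, 0], [0, 0, 0, -10.6, 0, 0], [0, 0, 0, -10.6, 0, 0], [0, 0, 0, -10.6, 0, 0], [0, 0, 0, -10.6, 0, 0], [0, 0, 0, -10.6, 0, 0], [0, 0, 0, -10.6, 0, 0], [0, 0, 0, -10.6, 0, 0], [0, 0, 0, -10.6, 0, 0], [0, 0, 0, -10.6, 0, 0], [0, 0, 0, -10.4, 0, 0]]]}}

```text
time_s: 14.65
ee_pos: [0.4987, -0.1252, 0.1828]
eef_rot: [2.842, 1.571, 2.615]
force: [-0.2, 0.1, -0.2]
grip_width: 0.0798
```

Emit:
{"name": "step_arm", "arguments": {"motion": [[[0, 0, 0, 0, 0, 0], [0, 0, 0, 0, 0, 0]]]}}

```text
time_s: 14.9
ee_pos: [0.4988, -0.1252, 0.1828]
eef_rot: [2.52, 1.571, 2.282]
force: [0.9, -0.4, -0.0]
grip_width: 0.0796
```

```bash
python3 look.py wrist w5 0 0 512 384 1.5; python3 -c "
from h import *
v=[.506,-.1276,-.2315];rel([.4988,-.1252,.0035],toolR('b',v[2],1))"
```

```text
14.9 [ 0.49875009 -0.12523715  0.18282342] [-0.32  0.24  1.65  0.    1.25 -1.65] 0.07957247258065113
turn deg [-0.31 -0.   -0.  ] | shift mm in cur axes [1.793e+02 1.000e-01 0.000e+00] | after turn [1.793e+02 1.000e-01 0.000e+00]
```

View pics/w5.png

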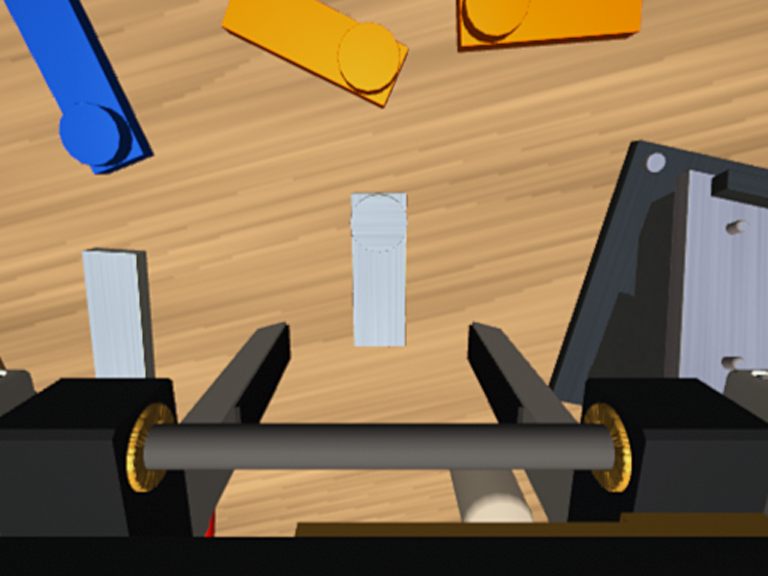

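The blank is still in place: boss at (379,222), flat end at (380,345), aligned with the fingers. I descend and regrip.

Emit:
{"name": "step_arm", "arguments": {"motion": [[[0.04, 0, 0, 0, 0, 0], [0.045, 0, 0, 0, 0, 0], [0.045, 0, 0, 0, 0, 0], [0.03, 0, 0, 0, 0, 0], [0.012, 0, 0, 0, 0, 0], [0.0065, 0, 0, 0, 0, 0], [0, 0, 0, 0, 0, 0], [0, 0, 0, 0, 0, 0]]]}}

```text
time_s: 15.95
ee_pos: [0.4993, -0.1254, 0.0053]
eef_rot: [-0.086, 1.569, -0.32]
force: [-0.1, -0.6, 0.2]
grip_width: 0.0801
```

Emit:
{"name": "step_arm", "arguments": {"motion": [[[0, 0, 0, 0, 0, 0], [0, 0, 0, 0, 0, 0], [0, 0, 0, 0, 0, 0], [0, 0, 0, 0, 0, 0], [0, 0, 0, 0, 0, 0], [0, 0, 0, 0, 0, 0]]], "fingers": 0.03, "squeeze": 35}}

```text
time_s: 16.7
ee_pos: [0.4988, -0.1252, 0.0044]
eef_rot: [0.427, 1.571, 0.193]
force: [0.2, 0.9, 0.6]
grip_width: 0.0434
```

Emit:
{"name": "step_arm", "arguments": {"motion": [[[-0.01, 0, 0, 0, 0, 0], [-0.025, 0, 0, 0, 0, 0], [-0.04, 0, 0, 0, 0, 0], [-0.045, 0, 0, 0, 0, 0], [-0.045, 0, 0, 0, 0, 0], [-0.045, 0, 0, 0, 0, 0], [-0.03, 0, 0, 0, 0, 0], [-0.01, 0, 0, 0, 0, 0], [0, 0, 0, 0, 0, 0]]]}}

```text
time_s: 17.82
ee_pos: [0.4986, -0.1252, 0.254]
eef_rot: [3.063, 1.571, 2.829]
force: [-0.8, 0.0, -3.6]
grip_width: 0.0435
```

```bash
python3 look.py wrist w6 0 0 512 384 1.5; python3 - <<'E'
from kin import *
n=[.5693,.1187,-.4395];Rt=toolR('n',n[2],1);q=obs[-1]["qpos"]
print(q)
rel(nestP([-5,0,103],n)[0],Rt)
for P in [(100,-250,130),(-5,-250,130),(-5,0,120),(-7,0,3),(60,0,160),(195,0,130),(195,0,5),(100,0,120)]:
        q,e=ik(nestP(P,n)[0],Rt,q);print(P,q.round(3),e.round(4))
E
```

```text
17.825 [ 0.49860902 -0.12520721  0.25397717] [-0.32  0.19  1.55 -0.    1.41 -1.65] 0.043459787527727514
[-3.17265378e-01  1.85901365e-01  1.55085086e+00 -1.75493002e-05
  1.40647098e+00 -1.65455229e+00]
turn deg [ 11.62 -25.    -2.57] | shift mm in cur axes [ 67.  263.4 -34.4] | after turn [  23.6  250.8 -107.7]
(100, -250, 130) [-0.279 -0.068  1.874 -0.086  0.906 -1.372] 0.0
(-5, -250, 130) [-0.229 -0.259  2.139 -0.119  0.837 -1.299] 0.0
(-5, 0, 120) [ 0.35   0.121  1.808 -0.383  0.931 -0.594] 0.0
(-7, 0, 3) [ 0.281  0.332  1.826 -0.449  0.697 -0.544] 0.0
(60, 0, 160) [ 0.289  0.129  1.647 -0.329  1.055 -0.724] 0.0
(195, 0, 130) [ 0.136  0.347  1.311 -0.258  1.124 -0.926] 0.0
(195, 0, 5) [ 0.09   0.52   1.329 -0.27   0.928 -0.919] 0.0
(100, 0, 120) [ 0.221  0.23   1.574 -0.312  1.008 -0.787] 0.0
```

View pics/w6.png

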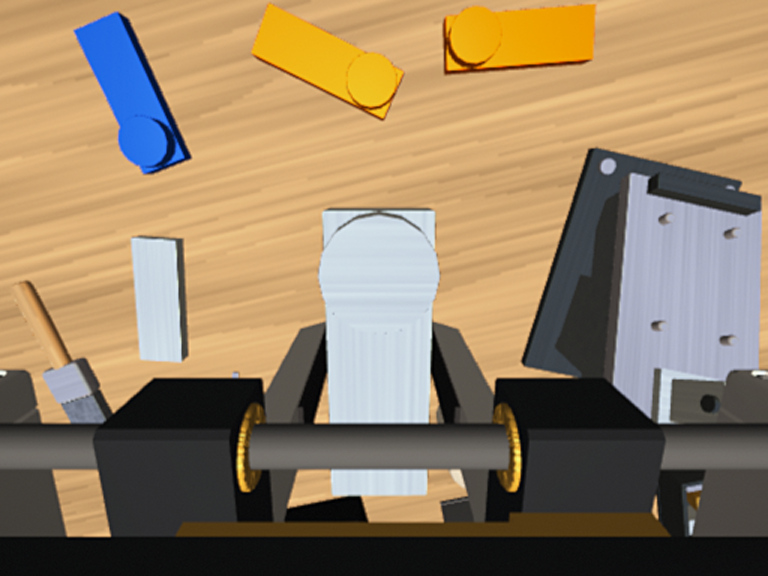

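```bash
python3 - <<'E'
import cv2,pickle
p=pickle.load(open("w6.pkl","rb"))["pixels"][:,:,::-1]
cv2.imwrite("pics/w6a.png",cv2.resize(p[90:270,340:512],None,fx=4,fy=4,interpolation=cv2.INTER_CUBIC)[:600])
cv2.imwrite("pics/w6b.png",cv2.resize(p[130:350,190:310],None,fx=5,fy=5,interpolation=cv2.INTER_CUBIC)[:600])
E
```

```text
(no output)
```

View pics/w6a.png

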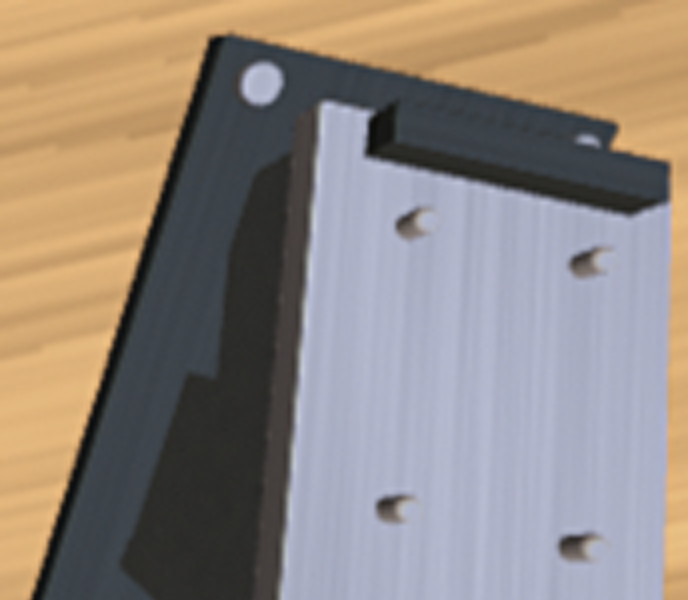

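View pics/w6b.png

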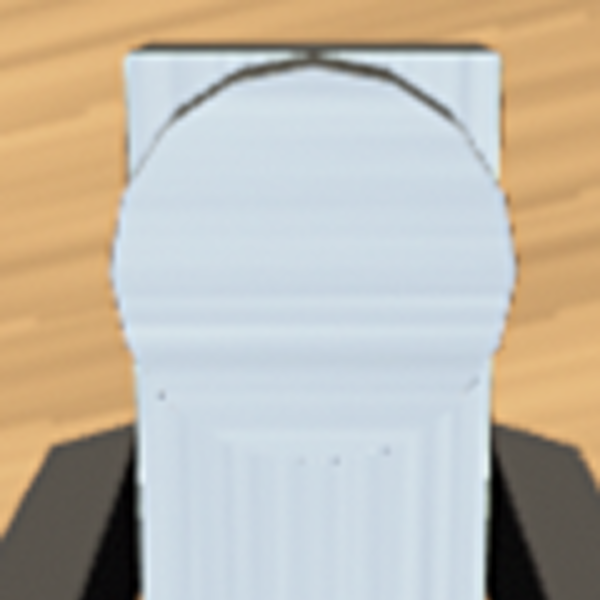

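```bash
cat > rel6.py <<'E'
from h import *
c=pickle.load(open("w6.pkl","rb"));E=camT(c,c["obs"])
q=lambda x,y:np.array([x/4+340-.375,y/4+90-.375])
W=[(c,E,p,q(*x),1) for p,x in [((-45,-29,10),(421,221)),((-45,29,10),(596,260)),((45,-29,10),(403,508)),((45,29,10),(588,546)),((-65,-45,0),(368,155)),((-65,45,0),(632,213)),((-82,-60,0),(321,101))]]
v,r=fit(nestP,[.57,.11,-.43],W);print("nest wrist",v);print(r.round(1))
B=lambda p,u:(np.atleast_2d(p)/1000@R.from_euler('z',-.2315+u[2]).as_matrix().T)+[u[0],u[1],c["obs"]["ee_pos"][2]-.0044]
q=lambda x,y:np.array([x/5+190-.4,y/5+130-.4])
W=[(c,E,p,q(*x),1) for p,x in [((-43,0,36),(314.5,261)),((-43,-22,36),(113,261)),((-43,22,36),(516,261)),((-65,-22,18),(126,55)),((-65,22,18),(499,55))]]
u,r=fit(B,[.5,-.12,0],W);print("blank",u);print(r.round(1))
T=R.from_euler('xyz',c["obs"]["eef_rot"]).as_matrix()
print("blank in tool",T.T@(np.r_[u[:2],c["obs"]["ee_pos"][2]-.0044]-c["obs"]["ee_pos"])*1e3)
E
python3 rel6.py
```

```text
nest wrist [ 0.56780222  0.11965679 -0.45645741]
[[ 1.2 -0.9]
 [ 1.6 -0.1]
 [ 0.2 -0.5]
 [ 0.4  0.3]
 [-2.3  0.8]
 [-2.3  2.2]
 [-0.5 -0.7]]
blank [ 0.50430278 -0.12723346  0.00294839]
[[-0.1  0.7]
 [-0.6  0.9]
 [ 0.5  0.6]
 [-0.4 -1.7]
 [ 0.7 -2.1]]
blank in tool [ 4.39838901 -0.65403449  6.00924492]
```

Emit:
{"name": "step_arm", "arguments": {"motion": [[[0, 0, 0, 2.38, -5, -0.514], [0, 0, 0, 2.38, -5, -0.514], [0, 0, 0, 2.38, -5, -0.514], [0, 0, 0, 2.38, -5, -0.514], [0, 0, 0, 2.38, -5, -0.514], [0, 0, -0.0374, 0, 0, 0], [0, 0, -0.04, 0, 0, 0], [0, 0, -0.03, 0, 0, 0], [0, 0.03, 0, 0, 0, 0], [0, 0.04, 0, 0, 0, 0], [0, 0.04, 0, 0, 0, 0], [0, 0.03, 0, 0, 0, 0]]]}}

```text
time_s: 19.38
ee_pos: [0.4709, 0.0445, 0.2074]
eef_rot: [-0.0, 1.135, -0.443]
force: [-0.4, -1.1, -1.8]
grip_width: 0.0433
```

Emit:
{"name": "step_arm", "arguments": {"motion": [[[0, 0, 0, 0, 0, 0], [0, 0, 0, 0, 0, 0]]]}}

```text
time_s: 19.62
ee_pos: [0.4704, 0.0427, 0.2079]
eef_rot: [0.0, 1.135, -0.444]
force: [-0.1, 0.2, -2.7]
grip_width: 0.0436
```

```bash
python3 look.py wrist w7 0 0 512 384 1.5; python3 - <<'E'
from h import *
n=[.5690,.1190,-.444]; rel(nestP([-5,0,100],n)[0],toolR('n',n[2],1))
E
```

```text
19.625 [0.47044051 0.04265747 0.20789349] [ 0.15 -0.07  1.99 -0.31  0.88 -0.82] 0.04357544110255749
turn deg [-0.05  0.02 -0.01] | shift mm in cur axes [ 26.3 111.5  -2.2] | after turn [ 26.3 111.5  -2.1]
```

View pics/w7.png

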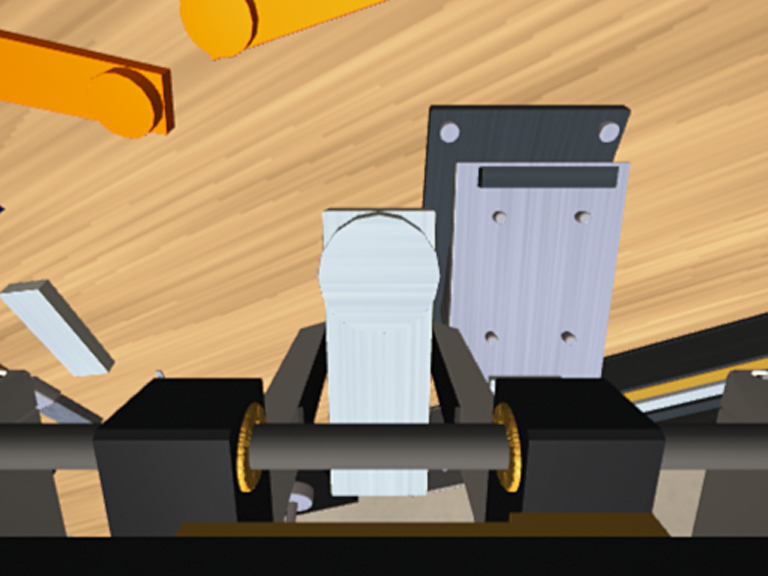

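```bash
python3 - <<'E'
import cv2,pickle
p=pickle.load(open("w7.pkl","rb"))["pixels"][:,:,::-1]
cv2.imwrite("pics/w7a.png",cv2.resize(p[100:240,290:430],None,fx=4.2,fy=4.2,interpolation=cv2.INTER_CUBIC)[:600])
E
```

```text
(no output)
```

View pics/w7a.png

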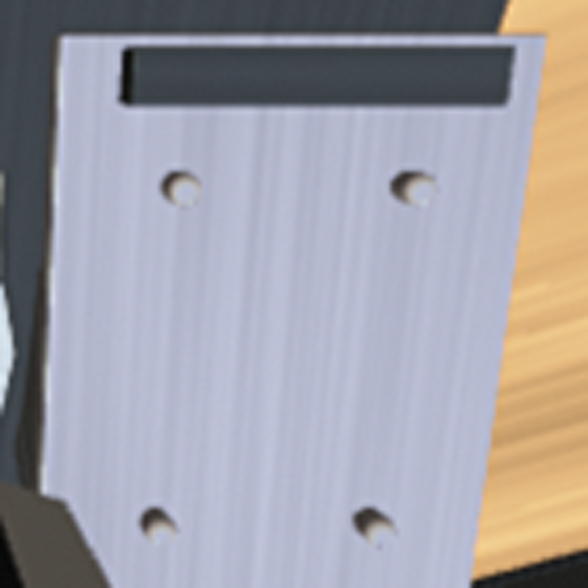

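```bash
cat > f7.py <<'E'
from h import *
c=pickle.load(open("w7.pkl","rb"));E=camT(c,c["obs"])
q=lambda x,y:np.array([x/4.2+290-.38,y/4.2+100-.38])
W=[(c,E,p,q(*x),1) for p,x in [((-45,-29,10),(185,191)),((-45,29,10),(420,189)),((45,-29,10),(162,526)),((45,29,10),(380,528)),((-82,-60,0),(60,36)),((-82,60,0),(546,36)),((-65,-45,0),(119,104)),((-65,45,14),(510,104))]]
v,r=fit(nestP,[.57,.11,-.43],W);print("nest wrist",v);print(r.round(1))
for n in (v,[.569,.119,-.444]):
  rel(nestP([0,0,0],n)[0],toolR('n',n[2],1))
E
python3 f7.py
```

```text
nest wrist [ 0.56819126  0.12111495 -0.44372625]
[[ 0.3 -0.5]
 [ 0.5 -0. ]
 [-0.1  1.3]
 [ 0.2  0.9]
 [-0.  -0.6]
 [ 0.2 -0.5]
 [-0.5  0.1]
 [-0.7  0.5]]
turn deg [-0.06  0.02  0.  ] | shift mm in cur axes [125.6 113.    1.3] | after turn [125.6 113.    1.4]
turn deg [-0.05  0.02 -0.01] | shift mm in cur axes [126.3 111.5   2.8] | after turn [126.3 111.5   2.9]
```

Emit:
{"name": "step_arm", "arguments": {"motion": [[[0, 0.03, -0.0015, 0, 0, 0], [0, 0.04, 0, 0, 0, 0], [0, 0.03, 0, 0, 0, 0], [0, 0.0123, 0, 0, 0, 0], [0.02, 0, 0, 0, 0, 0], [0.03, 0, 0, 0, 0, 0], [0.03, 0, 0, 0, 0, 0], [0.018, 0, 0, 0, 0, 0], [0.008, 0, 0, 0, 0, 0], [0, 0, 0, 0, 0, 0], [0, 0, 0, 0, 0, 0]]]}}

```text
time_s: 21.05
ee_pos: [0.559, 0.126, 0.1135]
eef_rot: [0.005, 1.132, -0.439]
force: [0.6, -0.0, -2.6]
grip_width: 0.0437
```

```bash
python3 look.py wrist w8 130 80 250 190 3;python3 look.py side s8 210 110 110 90 7; python3 - <<'E'
from h import *
for n in ([.5682,.1211,-.4437],[.569,.119,-.444]): rel(nestP([0,0,0],n)[0],toolR('n',n[2],1))
E
```

```text
21.05 [0.55901968 0.12603806 0.1134656 ] [ 0.29  0.3   1.82 -0.44  0.74 -0.55] 0.0437471459751254
21.1 [0.55900446 0.1260603  0.11341248] [ 0.29  0.3   1.82 -0.44  0.74 -0.55] 0.043635470678662906
turn deg [-0.06  0.14 -0.1 ] | shift mm in cur axes [21.  -0.6  1.7] | after turn [21.  -0.5  1.8]
turn deg [-0.05  0.14 -0.11] | shift mm in cur axes [21.7 -2.1  3.2] | after turn [21.7 -2.1  3.2]
```

View pics/w8.png

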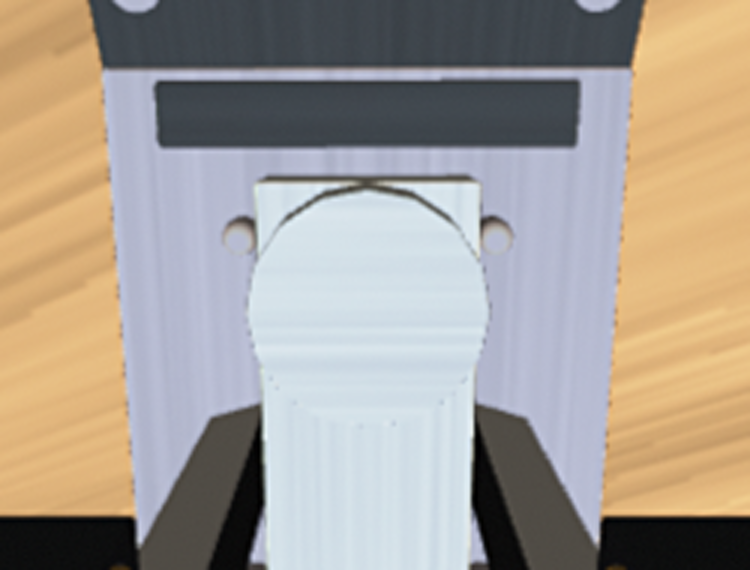

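View pics/s8.png

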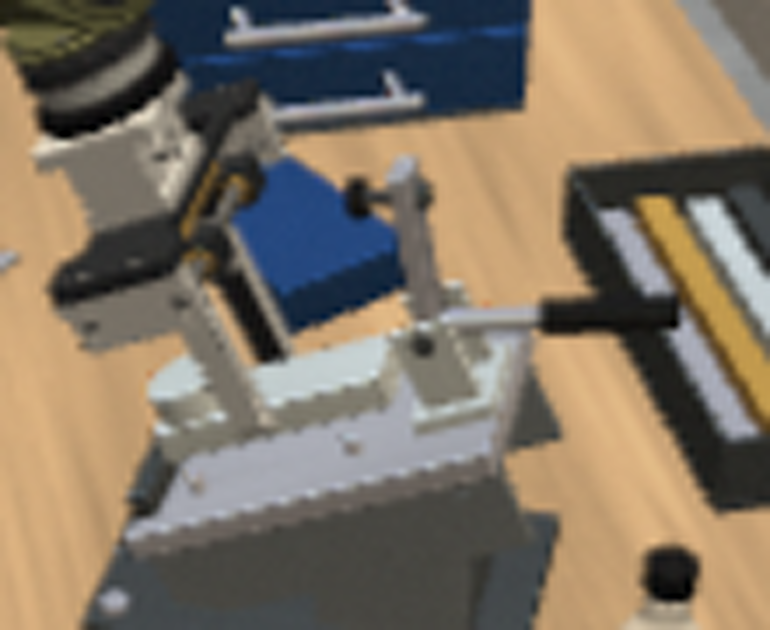

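In the wrist crop the blank is centred: its edges at 257/480 give a centre of 368.5. The pins at 239/497 and the stop at 157/580 both centre at 368. The rows are parallel, and there is about 4 mm of gap to the stop. I lower it.

Emit:
{"name": "step_arm", "arguments": {"motion": [[[0.006, 0, 0, 0, 0, 0], [0.005, 0, 0, 0, 0, 0], [0.0025, 0, 0, 0, 0, 0], [0.001, 0, 0, 0, 0, 0], [0, 0, 0, 0, 0, 0], [0, 0, 0, 0, 0, 0]]]}}

```text
time_s: 21.9
ee_pos: [0.5644, 0.1232, 0.0995]
eef_rot: [0.003, 1.133, -0.441]
force: [0.0, 0.7, -3.4]
grip_width: 0.0438
```

Emit:
{"name": "step_arm", "arguments": {"motion": [[[0.001, 0, 0, 0, 0, 0], [0, 0, 0, 0, 0, 0], [0, 0, 0, 0, 0, 0]]]}}

```text
time_s: 22.28
ee_pos: [0.5648, 0.1231, 0.0987]
eef_rot: [0.004, 1.133, -0.441]
force: [-4.8, 1.5, 3.0]
grip_width: 0.0437
```

Emit:
{"name": "step_arm", "arguments": {"motion": [[[-0.0004, 0, -0.001, 0, 0, 0], [0, 0, -0.001, 0, 0, 0], [0, 0, 0, 0, 0, 0], [0, 0, 0, 0, 0, 0]]]}}

```text
time_s: 22.78
ee_pos: [0.5629, 0.1238, 0.0978]
eef_rot: [0.003, 1.133, -0.442]
force: [0.0, -0.0, -1.6]
grip_width: 0.0436
```

Emit:
{"name": "step_arm", "arguments": {"motion": [[[0, 0, -0.001, 0, 0, 0], [0, 0, 0, 0, 0, 0], [0, 0, 0, 0, 0, 0]]]}}

```text
time_s: 23.15
ee_pos: [0.5622, 0.1242, 0.0975]
eef_rot: [0.003, 1.133, -0.441]
force: [-0.3, 0.3, -2.3]
grip_width: 0.0433
```

```bash
python3 look.py wrist w9 130 80 250 190 3
```

```text
23.15 [0.56215742 0.1242384  0.09752793] [ 0.29  0.33  1.82 -0.45  0.7  -0.54] 0.04334038679187632
```

View pics/w9.png

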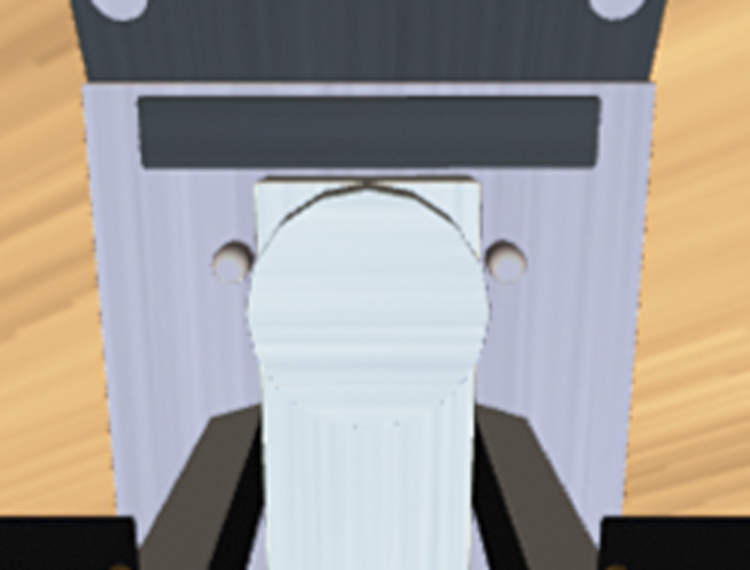

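About 2 mm of gap remains (stop edge at row 167, blank end at row 177, 5.1 px/mm). I keep sliding it until it touches.

Emit:
{"name": "step_arm", "arguments": {"motion": [[[0, 0, -0.001, 0, 0, 0], [0, 0, -0.0005, 0, 0, 0], [0, 0, 0, 0, 0, 0], [0, 0, 0, 0, 0, 0]]]}}

```text
time_s: 23.7
ee_pos: [0.561, 0.1248, 0.097]
eef_rot: [0.003, 1.133, -0.441]
force: [-0.2, 0.0, -3.3]
grip_width: 0.043
```

Emit:
{"name": "step_arm", "arguments": {"motion": [[[0, 0, -0.0005, 0, 0, 0], [0, 0, 0, 0, 0, 0], [0, 0, 0, 0, 0, 0]]]}}

```text
time_s: 24.08
ee_pos: [0.5605, 0.125, 0.0967]
eef_rot: [0.003, 1.133, -0.441]
force: [-0.2, 0.4, -2.8]
grip_width: 0.0437
```

Emit:
{"name": "step_arm", "arguments": {"motion": [[[0, 0, -0.0005, 0, 0, 0], [0, 0, 0, 0, 0, 0], [0, 0, 0, 0, 0, 0]]]}}

```text
time_s: 24.45
ee_pos: [0.5605, 0.1251, 0.0968]
eef_rot: [0.004, 1.132, -0.441]
force: [4.0, -2.2, -1.5]
grip_width: 0.0437
```

Emit:
{"name": "step_arm", "arguments": {"motion": [[[0, 0, -0.0005, 0, 0, 0], [0, 0, 0, 0, 0, 0], [0, 0, 0, 0, 0, 0]]]}}

```text
time_s: 24.82
ee_pos: [0.5604, 0.1252, 0.0969]
eef_rot: [0.004, 1.131, -0.44]
force: [5.5, -5.2, 0.4]
grip_width: 0.0437
```

```bash
python3 look.py wrist w10 130 80 250 190 3
```

```text
24.825 [0.56037917 0.12519276 0.09690106] [ 0.29  0.33  1.83 -0.45  0.7  -0.53] 0.04366215117911848
```

View pics/w10.png

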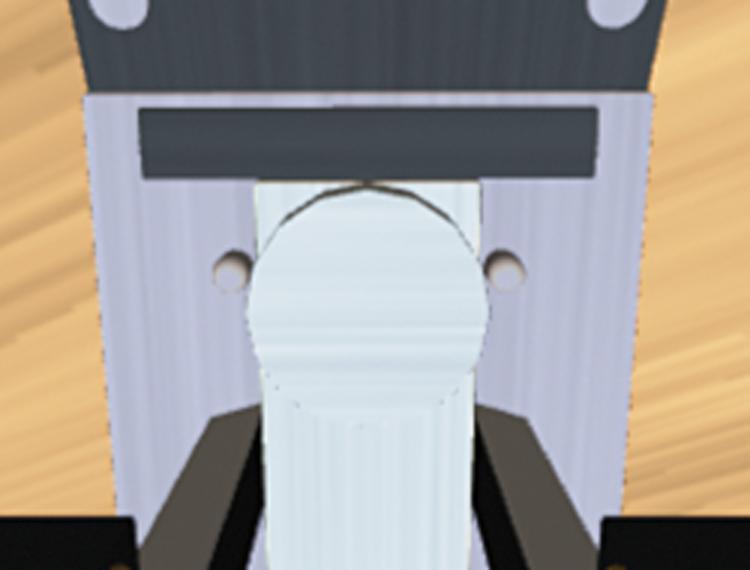

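The blank now touches the stop: uphill force about 7 N, and the gap is closed at row 180. I ease off slightly and press it lightly onto the bed.

Emit:
{"name": "step_arm", "arguments": {"motion": [[[0, 0, 0.0006, 0, 0, 0], [0.0004, 0, 0, 0, 0, 0], [0, 0, 0, 0, 0, 0], [0, 0, 0, 0, 0, 0]]]}}

```text
time_s: 25.38
ee_pos: [0.5605, 0.1251, 0.0966]
eef_rot: [0.004, 1.132, -0.441]
force: [1.4, -4.0, 5.2]
grip_width: 0.0439
```

Emit:
{"name": "step_arm", "arguments": {"motion": [[[0.0005, 0, 0, 0, 0, 0], [0, 0, 0, 0, 0, 0], [0, 0, 0, 0, 0, 0]]]}}

```text
time_s: 25.75
ee_pos: [0.5606, 0.1251, 0.0965]
eef_rot: [0.004, 1.132, -0.441]
force: [-5.5, -3.1, 13.3]
grip_width: 0.0437
```

Emit:
{"name": "step_arm", "arguments": {"motion": [[[0, 0, 0, 0, 0, 0], [0, 0, 0, 0, 0, 0], [0, 0, 0, 0, 0, 0], [0, 0, 0, 0, 0, 0]]], "fingers": 0.06}}

```text
time_s: 26.25
ee_pos: [0.5604, 0.125, 0.0955]
eef_rot: [0.003, 1.133, -0.442]
force: [0.6, 0.2, 0.3]
grip_width: 0.0602
```

```bash
python3 look.py wrist w11 130 80 250 190 3
```

```text
26.25 [0.56044751 0.12503765 0.0955136 ] [ 0.29  0.33  1.83 -0.45  0.7  -0.53] 0.060214268479517156
```

View pics/w11.png

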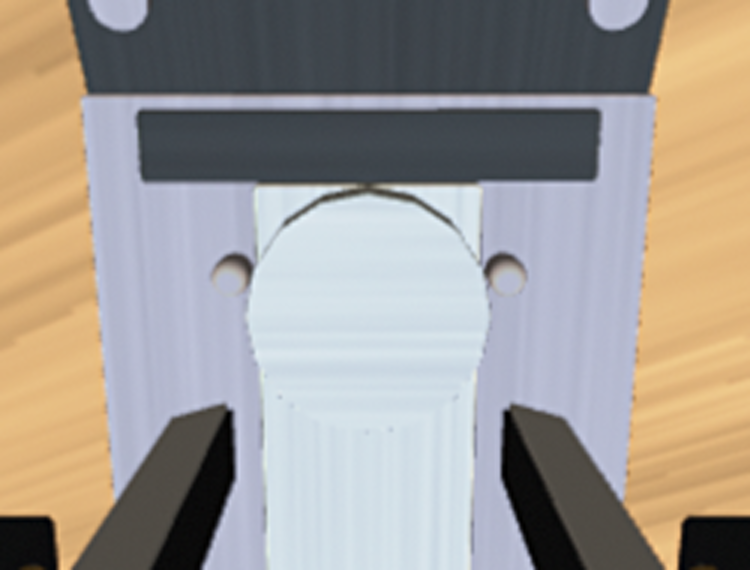

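The blank is released and seated, with no force on the fingers and the boss end against the stop. Next I plan the handle approach.

```bash
cat > plan.py <<'E'
from kin import *
n=[.5685,.1205,-.4437]
o=get_obs();print("tcp in nest",(nestR(n[2]).T@(o["ee_pos"]-[n[0],n[1],.095])*1e3).round(1))
Rt=toolR('n',n[2],1);q=o["qpos"]
for P in [(-6,0,80),(-6,0,172),(60,0,172),(130,0,172),(193,0,172),(193,0,80),(193,0,5)]+[(100+95*np.sin(t),0,45+95*np.cos(t)-19) for t in (1.5,1.2,.9,.6,.3,0)]+[(110,0,200)]:
        q,e=ik(nestP(P,n)[0],Rt,q);print(np.round(P),q.round(3),e.round(4))
E
python3 plan.py
```

```text
tcp in nest [-8.1  0.7  4.4]
[-6  0 80] [ 0.331  0.189  1.822 -0.404  0.851 -0.57 ] 0.0
[ -6   0 172] [ 0.393  0.045  1.778 -0.371  1.047 -0.591] 0.0
[ 60   0 172] [ 0.301  0.114  1.638 -0.33   1.082 -0.716] 0.0
[130   0 172] [ 0.219  0.203  1.469 -0.291  1.135 -0.829] 0.0
[193   0 172] [ 0.158  0.296  1.294 -0.26   1.197 -0.918] 0.0
[193   0  80] [ 0.121  0.406  1.336 -0.265  1.04  -0.913] 0.0
[193   0   5] [ 0.094  0.515  1.338 -0.274  0.926 -0.908] 0.0
[195.   0.  33.] [ 0.103  0.475  1.335 -0.27   0.969 -0.912] 0.0
[189.   0.  60.] [ 0.117  0.427  1.353 -0.27   1.003 -0.905] 0.0
[174.   0.  85.] [ 0.138  0.373  1.389 -0.275  1.025 -0.887] 0.0
[154.   0. 104.] [ 0.165  0.319  1.441 -0.285  1.035 -0.859] 0.0
[128.   0. 117.] [ 0.195  0.269  1.504 -0.298  1.03  -0.822] 0.0
[100.   0. 121.] [ 0.226  0.228  1.573 -0.314  1.012 -0.778] 0.0
[110   0 200] [ 0.256  0.145  1.498 -0.3    1.173 -0.8  ] 0.0
```

Emit:
{"name": "step_arm", "arguments": {"motion": [[[-0.01, 0, 0, 0, 0, 0], [-0.025, 0, 0, 0, 0, 0], [-0.04, 0, 0, 0, 0, 0], [-0.045, 0, 0, 0, 0, 0], [-0.035, 0, 0, 0, 0, 0], [-0.013, 0, 0.02, 0, 0, 0], [0, 0, 0.04, 0, 0, 0], [0, 0, 0.04, 0, 0, 0], [0, 0, 0.04, 0, 0, 0], [0, 0, 0.04, 0, 0, 0], [0, 0, 0.021, 0, 0, 0], [0, 0, 0, 0, 0, 0]]]}}

```text
time_s: 27.8
ee_pos: [0.6607, 0.0767, 0.3336]
eef_rot: [0.004, 1.133, -0.441]
force: [-0.2, 0.4, -0.8]
grip_width: 0.0598
```

Emit:
{"name": "step_arm", "arguments": {"motion": [[[0, 0, 0, 0, 0, 0], [0, 0, 0, 0, 0, 0]]]}}

```text
time_s: 28.05
ee_pos: [0.6598, 0.0777, 0.3331]
eef_rot: [0.003, 1.133, -0.441]
force: [0.5, -0.4, 0.1]
grip_width: 0.0603
```

```bash
python3 look.py wrist w12 0 0 512 384 1.5;python3 look.py side s12 200 80 130 110 6; python3 plan.py | head -1
```

```text
28.05 [0.65978918 0.07769052 0.33306826] [ 0.16  0.29  1.3  -0.26  1.2  -0.92] 0.0602584973754669
28.1 [0.6598887  0.07760695 0.3331229 ] [ 0.16  0.29  1.3  -0.26  1.2  -0.92] 0.06014516076176067
tcp in nest [192.3   0.5 173.1]
```

View pics/w12.png

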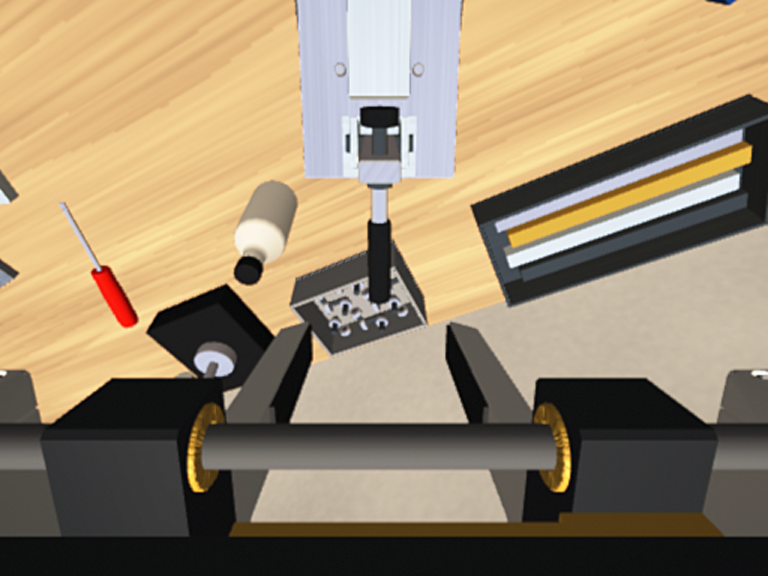

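View pics/s12.png

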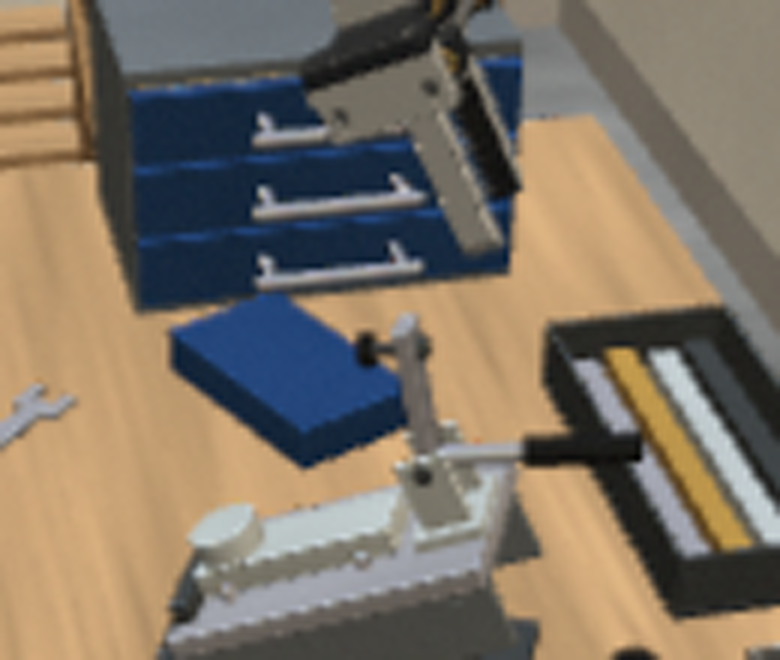

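```bash
python3 - <<'E'
from h import *
c=pickle.load(open("w12.pkl","rb"));E=camT(c,c["obs"]);d=pickle.load(open("s12.pkl","rb"))
n=[.5685,.1205,-.4437]
for t in (1.7,1.8):
  P=[nestP([100+r*np.sin(t),0,45+r*np.cos(t)],n)[0] for r in (55,123)]
  print(t,(proj(c,P,E)*1.5).round(),((proj(d,P)-[200,80])*6).round())
rel(nestP([192.5,0,4.5],n)[0],toolR('n',n[2],1))
E
```

```text
1.7 [[378. 222.]
 [378. 306.]] [[520. 440.]
 [638. 424.]]
1.8 [[378. 220.]
 [378. 299.]] [[522. 448.]
 [641. 443.]]
turn deg [-0.03  0.08 -0.07] | shift mm in cur axes [168.6  -0.7  -0. ] | after turn [168.6  -0.5   0.2]
```

The wrist view shows the seated blank and the handle grip at (379,220)–(380,302), which matches the model at 1.8 rad. I descend onto the grip.

Emit:
{"name": "step_arm", "arguments": {"motion": [[[0.03, 0, 0, 0, 0, 0], [0.04, 0, 0, 0, 0, 0], [0.04, 0, 0, 0, 0, 0], [0.03, 0, 0, 0, 0, 0], [0.018, 0, 0, 0, 0, 0], [0.01, 0, 0, 0, 0, 0], [0, 0, 0, 0, 0, 0], [0, 0, 0, 0, 0, 0]]]}}

```text
time_s: 29.15
ee_pos: [0.7251, 0.0469, 0.1822]
eef_rot: [0.005, 1.132, -0.439]
force: [0.6, -0.0, -0.5]
grip_width: 0.06
```

Emit:
{"name": "step_arm", "arguments": {"motion": [[[0, 0, 0, 0, 0, 0], [0, 0, 0, 0, 0, 0], [0, 0, 0, 0, 0, 0], [0, 0, 0, 0, 0, 0], [0, 0, 0, 0, 0, 0], [0, 0, 0, 0, 0, 0], [0, 0, 0, 0, 0, 0]]], "fingers": 0.01, "squeeze": 25}}

```text
time_s: 30.02
ee_pos: [0.7251, 0.0471, 0.181]
eef_rot: [0.005, 1.133, -0.439]
force: [3.8, 4.3, -0.3]
grip_width: 0.017
```

```bash
python3 look.py side s13 200 80 130 110 6; python3 plan.py | head -1
python3 - <<'E'
import numpy as np
# chord steps in tool axes (x=-bedz, z=bedx), radius 95
ts=[1.8,1.7,1.6,1.5,1.4,1.3,1.2,1.1,1.0,.9,.8,.7,.6,.5,.4,.3,.2,.1,0.03]
f=lambda t:np.array([-(95*np.cos(t)),95*np.sin(t)])
for a,b in zip(ts,ts[1:]): print(a,b,(f(b)-f(a)).round(1))
E
```

```text
30.025 [0.72507583 0.04710355 0.18099945] [ 0.09  0.52  1.34 -0.27  0.92 -0.91] 0.016962407140027818
tcp in nest [193.1   1.    4.9]
1.8 1.7 [-9.3  1.7]
1.7 1.6 [-9.5  0.8]
1.6 1.5 [-9.5 -0.2]
1.5 1.4 [-9.4 -1.1]
1.4 1.3 [-9.3 -2.1]
1.3 1.2 [-9. -3.]
1.2 1.1 [-8.7 -3.9]
1.1 1.0 [-8.2 -4.7]
1.0 0.9 [-7.7 -5.5]
0.9 0.8 [-7.1 -6.3]
0.8 0.7 [-6.5 -6.9]
0.7 0.6 [-5.7 -7.6]
0.6 0.5 [-5.  -8.1]
0.5 0.4 [-4.1 -8.6]
0.4 0.3 [-3.3 -8.9]
0.3 0.2 [-2.3 -9.2]
0.2 0.1 [-1.4 -9.4]
0.1 0.03 [-0.4 -6.6]
```

View pics/s13.png

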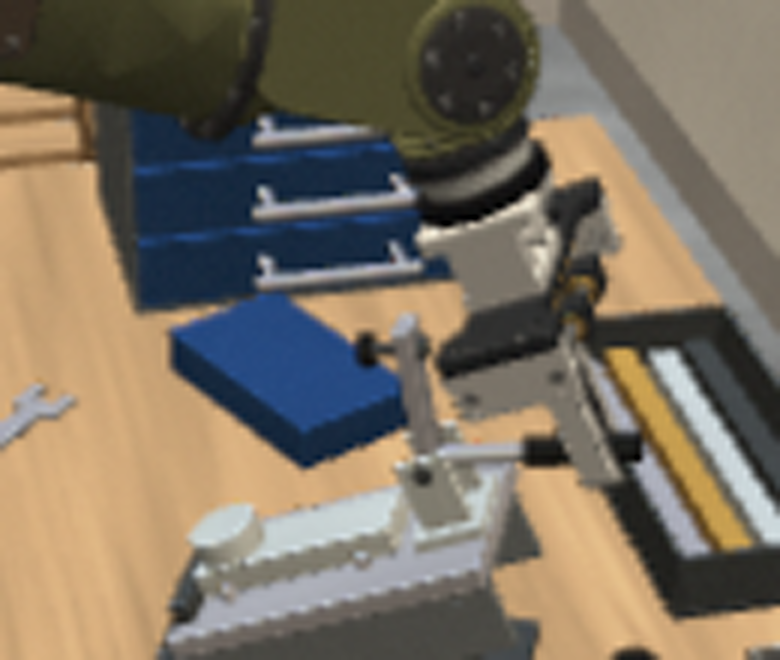

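Grip held at 17 mm on the rubber. I follow the arc in two calls.

Emit:
{"name": "step_arm", "arguments": {"motion": [[[-0.0046, 0, 0.0008, 0, 0, 0], [-0.0047, 0, 0.0008, 0, 0, 0], [-0.0095, 0, 0.0008, 0, 0, 0], [-0.0095, 0, -0.0002, 0, 0, 0], [-0.0094, 0, -0.0011, 0, 0, 0], [-0.0093, 0, -0.0021, 0, 0, 0], [0, 0, 0, 0, 0, 0]]]}}

```text
time_s: 30.95
ee_pos: [0.7058, 0.0563, 0.2227]
eef_rot: [0.004, 1.134, -0.44]
force: [3.0, 5.1, -4.4]
grip_width: 0.0171
```

```bash
python3 look.py side s14 200 80 130 110 6; python3 plan.py | head -1
```

```text
30.95 [0.70576736 0.05625142 0.22272382] [ 0.11  0.44  1.34 -0.27  0.99 -0.91] 0.01708961679506478
tcp in nest [191.3   0.9  51.4]
```

View pics/s14.png

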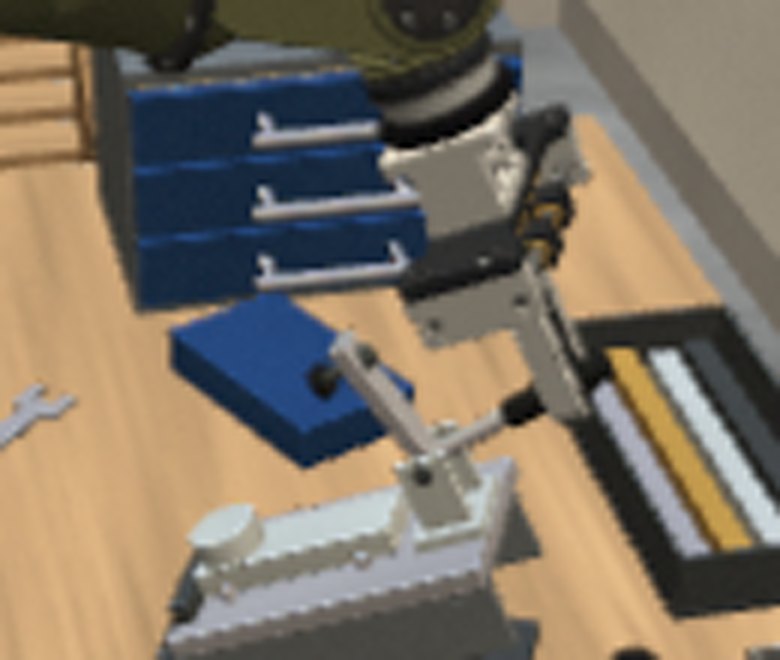

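The clamp is following, with the handle at about 1.3 rad. I continue.

Emit:
{"name": "step_arm", "arguments": {"motion": [[[-0.009, 0, -0.003, 0, 0, 0], [-0.0087, 0, -0.0039, 0, 0, 0], [-0.0082, 0, -0.0047, 0, 0, 0], [-0.0077, 0, -0.0055, 0, 0, 0], [-0.0071, 0, -0.0063, 0, 0, 0], [-0.0065, 0, -0.0069, 0, 0, 0], [-0.0057, 0, -0.0076, 0, 0, 0], [-0.005, 0, -0.0081, 0, 0, 0], [-0.0041, 0, -0.0086, 0, 0, 0], [-0.0033, 0, -0.0089, 0, 0, 0], [0, 0, 0, 0, 0, 0]]]}}

```text
time_s: 32.38
ee_pos: [0.6287, 0.0928, 0.2558]
eef_rot: [0.005, 1.133, -0.439]
force: [-2.6, 5.8, 2.1]
grip_width: 0.0178
```

```bash
python3 look.py side s15 200 80 130 110 6; python3 plan.py | head -1
```

```text
32.375 [0.62874874 0.09282819 0.25582526] [ 0.2   0.27  1.5  -0.3   1.03 -0.82] 0.017760756043101428
tcp in nest [128.2   0.9 117.7]
```

View pics/s15.png

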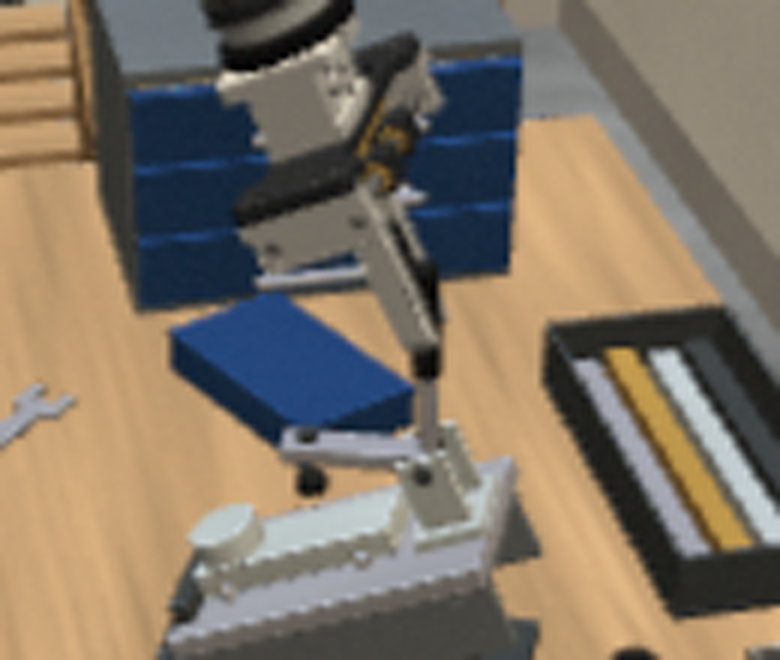

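Emit:
{"name": "step_arm", "arguments": {"motion": [[[-0.0023, 0, -0.0092, 0, 0, 0], [-0.001, 0, -0.006, 0, 0, 0], [-0.0004, 0, -0.005, 0, 0, 0], [-0.0004, 0, -0.004, 0, 0, 0], [0, 0, -0.002, 0, 0, 0], [0, 0, 0, 0, 0, 0], [0, 0, 0, 0, 0, 0]]]}}

```text
time_s: 33.3
ee_pos: [0.6062, 0.1035, 0.2486]
eef_rot: [0.006, 1.132, -0.439]
force: [-2.7, 6.0, 4.0]
grip_width: 0.0176
```

```bash
python3 look.py side s16 200 80 130 110 6; python3 plan.py | head -1
```

```text
33.3 [0.6062202  0.10353908 0.24859781] [ 0.22  0.23  1.57 -0.31  1.01 -0.78] 0.017553168000480162
tcp in nest [102.4   0.9 121.7]
```

View pics/s16.png

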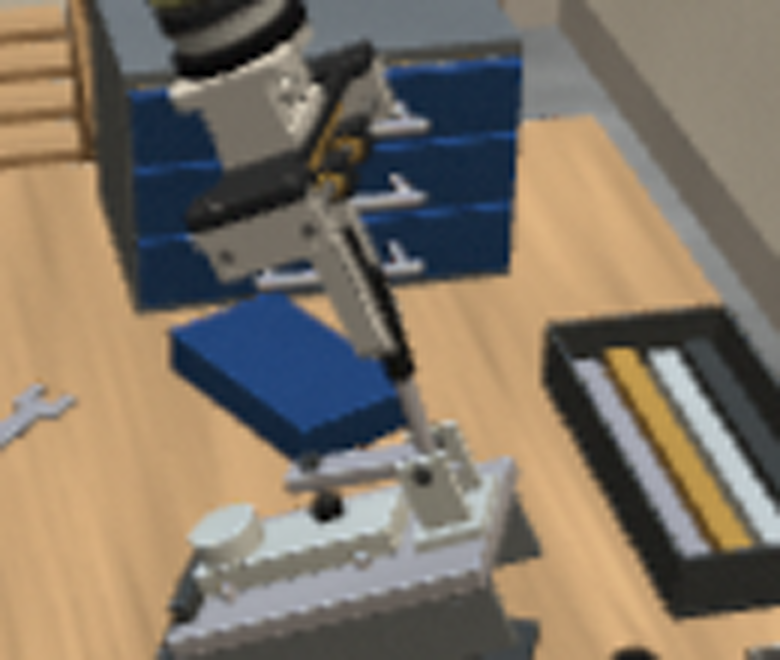

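The pad is down on the flat end, at about 0.03 rad. I nudge slightly further, then release and back off.

Emit:
{"name": "step_arm", "arguments": {"motion": [[[0, 0, -0.0015, 0, 0, 0], [0, 0, -0.001, 0, 0, 0], [0, 0, 0, 0, 0, 0]]]}}

```text
time_s: 33.72
ee_pos: [0.6043, 0.1045, 0.2477]
eef_rot: [0.006, 1.132, -0.438]
force: [-2.1, 5.5, 2.9]
grip_width: 0.0176
```

Emit:
{"name": "step_arm", "arguments": {"motion": [[[0, 0, 0, 0, 0, 0], [0, 0, 0, 0, 0, 0], [0, 0, 0, 0, 0, 0], [0, 0, 0, 0, 0, 0], [0, 0, 0, 0, 0, 0]]], "fingers": 0.06}}

```text
time_s: 34.35
ee_pos: [0.6041, 0.104, 0.2468]
eef_rot: [0.003, 1.133, -0.442]
force: [-0.0, 0.6, 0.1]
grip_width: 0.0596
```

Emit:
{"name": "step_arm", "arguments": {"motion": [[[-0.01, 0, 0, 0, 0, 0], [-0.03, 0, 0, 0, 0, 0], [-0.04, 0, 0, 0, 0, 0], [-0.04, 0, 0, 0, 0, 0], [-0.03, 0, 0, 0, 0, 0], [0, 0, -0.02, 0, 0, 0], [0, 0, -0.03, 0, 0, 0], [0, 0, 0, 0, 0, 0], [0, 0, 0, 0, 0, 0]]]}}

```text
time_s: 35.48
ee_pos: [0.506, 0.1507, 0.3624]
eef_rot: [0.005, 1.132, -0.44]
force: [0.1, 0.2, 0.9]
grip_width: 0.0598
```

```bash
python3 look.py side s17 200 80 130 110 6; python3 look.py wrist w17 0 0 512 384 1.5; python3 look.py top t17 150 80 190 160 4
```

```text
35.475 [0.5060274  0.15068332 0.36237767] [ 0.38 -0.    1.57 -0.33  1.28 -0.7 ] 0.05983667455251635
35.525 [0.50617663 0.15055055 0.36222695] [ 0.38 -0.    1.57 -0.33  1.28 -0.7 ] 0.05990897491829907
35.575 [0.50619655 0.15047407 0.36201339] [ 0.38 -0.    1.57 -0.33  1.28 -0.7 ] 0.06009075904283798
```

View pics/s17.png

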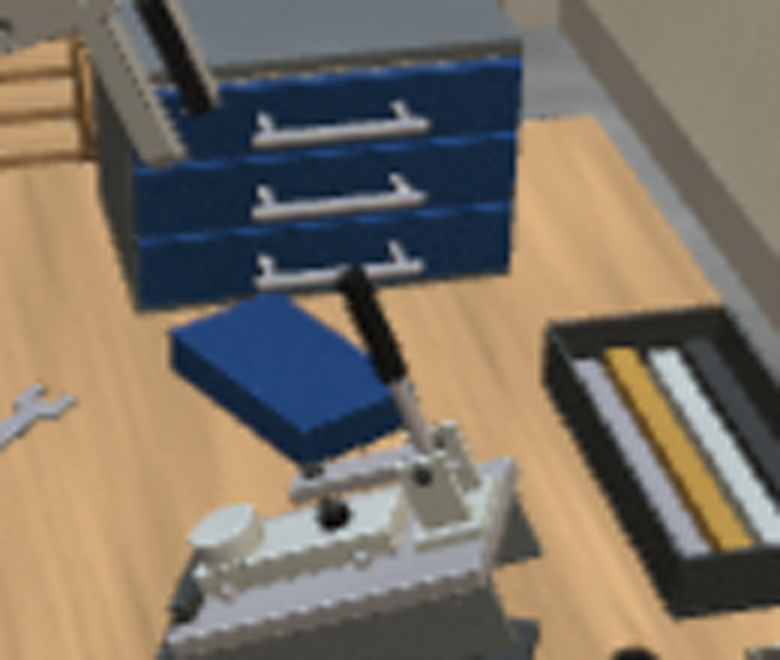

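View pics/w17.png

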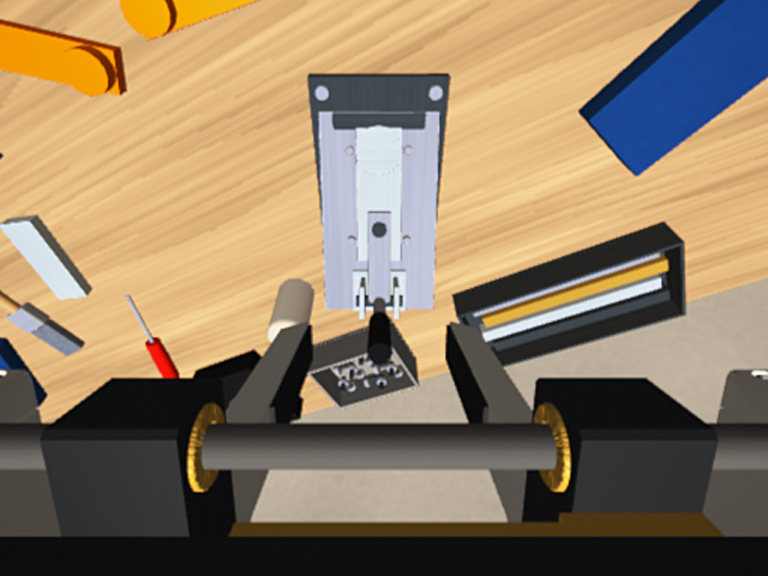

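View pics/t17.png

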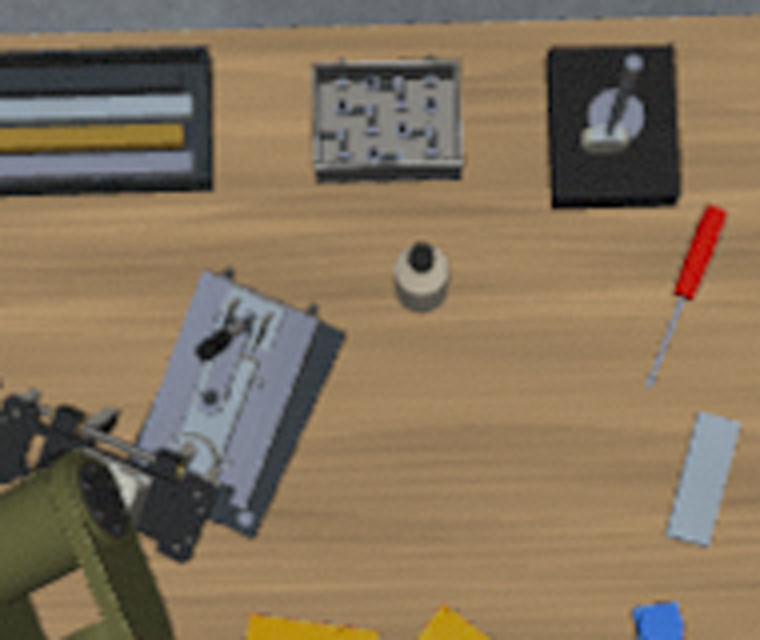

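```bash
python3 - <<'E'
from h import *
d=pickle.load(open("s17.pkl","rb")); c=pickle.load(open("w17.pkl","rb"));E=camT(c,c["obs"])
n=[.5685,.1205,-.4437]
for t in (0,.03,.12,.2):
  P=[nestP([100+r*np.sin(t),0,45+r*np.cos(t)],n)[0] for r in (55,123)]
  print(t,((proj(d,P)-[200,80])*6).round())
P=nestP([(-43,0,36),(65,22,18),(65,-22,18),(-65,22,18),(-65,-22,18)],n)
print((proj(c,P,E)*1.5).round())
E
```

```text
0 [[391. 373.]
 [343. 271.]]
0.03 [[394. 373.]
 [349. 269.]]
0.12 [[402. 371.]
 [368. 265.]]
0.2 [[410. 370.]
 [385. 263.]]
[[378. 150.]
 [399. 260.]
 [357. 260.]
 [401. 127.]
 [355. 127.]]
```

The handle tip at side-crop (350,270) matches 0.03 rad. The blank's ends at rows 127 and 261 and its boss at (379,150) match a seated blank. I hand in.

```bash
python3 -c "
from station import ticket,get_obs
print(get_obs()['time_s'],get_obs()['force']);print(ticket.hand_in())"
```

```text
35.625 [0.62739903 0.16004764 0.20448614]
the job is handed in; nothing more can be done
None
```

The lever blank is in the fixture, boss end downhill against the lower stop, and the clamp is closed on its flat end. I handed the job in at 35.6 s; no verdict came back.

- **Clamp at the start:** it was already open, at about 1.8 rad, so I did not need to open it.
- **Regrasp:** with my first grasp the last joint would have passed its limit at the bed (2.59 against 2.55 rad). I put the blank back where it had been on the bench, turned the gripper half a turn and picked it up again.
- **Placing:** I lowered the blank between the pins, slid it until it touched the stop, pressed it lightly onto the bed and let go. Only then did I swing the handle over by its grip.

**Last checks:**
- In the side view the handle lines up with about 0.03 rad, which is the closed-on-a-blank position.
- In the wrist view the blank's ends and boss fall within a pixel or two of where a correctly seated blank should appear.
- The fingers are clear of everything, with force readings close to zero.
- The plain bar, oil bottle, screwdriver and wrench look undisturbed in the last pictures. I did not measure any of the loose things against where they started, and the brush and gauge case were only partly in view.

**Disagreement:** my camera fixes of the fixture differed by up to about 3 mm and 1° from view to view. I settled the final position by contact with the stop and by centring between the pins in the wrist view.

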